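# Take the hub cap off the disc slicer

## Robot

A 6-joint arm with a two-finger parallel gripper is mounted at the origin on the work surface. World frame = base frame: x ahead of the robot, y to its left, z up, the work surface at z = 0. Lengths are in m, angles in rad, forces in N, time in s.
With the tool pointing down it reaches from about 0.4 to 0.825 m from the base axis. Payload 7 kg.
Tool frame: the origin (TCP) lies midway between the tips of the shut fingers; the grasp point (between the pads) lies 19 mm behind it; z points along the fingers, y is the direction in which the jaws open and shut (so a half turn about z gives the same grasp; the last joint's range is limited). The gripper opens to 85 mm and grips with 20 to 120 N. Pads are 22 mm wide; open, the fingers measure 114 mm over their backs; the gripper's body (76 mm by 85 mm) begins 54 mm behind the grasp point. The pads swing forward as they close: fully open they stand 13 mm farther back than shut.
Start: joints at [-0.892, 0.359, 0.012, 0, -1.224, -0.288], TCP at [0.257, -0.624, 0.231] pointing down, gripper open.
Joint ranges: [-3.07, 3.07], [-1.43, 2.12], [-1.02, 1.25], [-3.03, 1.67], [-3.05, -0], [-3.03, 3.03]. Speed limits (rad/s): [2.39, 2.39, 3.01, 3.14, 3.14, 3.14].

## Interface

Orientations are given as a unit quaternion [w, x, y, z].
In Python, from workcell import readout, cams, job, spotter gives the robot as it stands. The module is installed in compiled form; this text tells all that it offers.
- The arm moves only by the tool apply_moves, never from a script. Its argument "deltas" is a list of rows, each an object of numbers: "dx", "dy", "dz": the shift along the tool's x, y, z in mm; "wx", "wy", "wz": the turn, a rotation vector about the tool's x, y, z in degrees; "grip": the closure, from 0 (fully open) to 1 (shut). A call has 1 to 20 rows; each row shifts and turns the pose as measured when the row begins, along the tool's axes as they then stand; what a row does not reach is not made up. A row lasts 1/12 s, in which the tool goes at most 41.7 mm and 7.16 degrees, less where a joint would pass 70% of its speed; a pose out of reach is approached as far as the arm can. A call with a gripper value outside its range is refused whole. The fingers move at their own pace and stop on an object; "grip_force" is the grip in N (left out, the last holds). Time passes only in rows, so rows that do not move let the fingers close. It gives the time, the measured TCP pose, the force and the opening at its end, in the units of the state.
- readout.state(): the state, without advancing time (a new reading comes with each control period).
- cams.camera(name): name is "scene" or "side" or "wrist"; returns the picture (480x640x3 uint8, red, green, blue); there is no depth.
- cams.camera_info(name): a dict with "mtx" (3x3 intrinsics, pixels), "cam_to_world" (4x4, takes a point from camera to world coordinates). Camera axes: x right, y down, z forward; pixel columns grow to the right and rows downward; lengths in m; the calibration is good to about 2 mm. A picture is of the moment at which its call begins: read the wrist's pose just before it. camera_info takes no time and is no camera call; for the wrist camera it gives the pose at the moment of the call.
- job.hand_in(): hands the job in, once; it reports no verdict.
Trained networks look in the newest picture that a camera, given by its name, has taken for a name from the list of things; names that differ only in an ending like _2 or _b are one class to them, and where a whole thing is asked for, a point or a joint stands for the part that bears it (a point fixed in the world has none). Each returns a list of dicts, best first, with "p" (0 to 1); they miss things now and then, are a little off and sometimes report something else, mostly with a low value. They report only what shows in the picture. A call takes as long as a camera call.
- spotter.boxes_of(camera, thing): "at" ([x, y, z] in m, in the coordinates of the camera as it stood for that picture, good to about 4 mm: the middle of the surface that is visible of it).
The state is a dict: "time": time; "joint_positions": joint angles; "qvel": joint speeds; "effort": joint torques, N m; "tcp_pos": TCP position; "tcp_rot": TCP orientation; "contact_force": force on the tool from outside, world axes, zero at the start; "ft_torque": the same for the moment, N m; "finger_gap": finger opening in m.
Only numpy, scipy, OpenCV 4.12 (cv2) and the standard library are available. Lean on these libraries where they do the work, as an engineer would, in place of code of your own. Each camera call takes 0.05 s, during which the arm holds its last target. There are 200 camera calls.

## Task

Open up the disc slicer for cleaning: first slide its clear guard by the black grip all the way along its rails, hard against the end stops, and leave it there. Then unscrew the winged hub cap - nobody remembers whether it undoes to the left or to the right, so try both ways - and lift it off. Finish while still holding the cap in the gripper, still and upright, straight above the hub with about 10 cm of lift, touching nothing else; leave the mug, tub and mortar where they stand.

Things in the scene. Friction and masses are not known exactly. Their poses are not given: they have to be found in the camera images.
- slicer: Low white disc slicer, fixed. Origin on the shelf surface straight below the hub axis; z up, own y along the rails towards the end stops; yaw within 0.3 rad. Base 200 mm (own x), own y -180 to +250, top 45 mm up. Drive housing at own y -180 to -95, 102 mm high. Two rails at own x +-82, 64 mm high, end stops at own y 230 to 246, 73 mm high.
- hub (a point): Centre of the hub's round top face, 75 mm above the shelf, on the vertical axis about which the cap turns. The cap undoes one way only, unseen and different from start to start: that way it turns easily 1.0 to 1.3 rad to a hard stop and within 0.1 rad of that stop lifts straight out. The other way a hard stop comes after 0.1 to 0.4 rad.
- guard (a joint): Travel of the guard along slicer own +y (m): 0.17 is home against the hard end stops; starts at 0 to 0.05, over the cap. About 2 N of friction; stays where left. The guard is a clear bridge 172 mm (own x) by 110 mm (own y), underside 128, top 134 mm above the shelf, middle at own y = value - 0.02. When home it is 95 mm clear of the hub axis.
- guard_grip (a point): Centre of the top of the black grip on the guard, 172 mm above the shelf; moves with the guard. The grip is an upright block 44 mm (slicer own x) by 18 mm (own y), 38 mm tall, on the guard's top face, 30 mm from the guard's middle towards the end stops.
- cap: Aluminium hub cap, loose, about 0.14 kg. Disc 72 mm across, 12 mm thick, with an upright wing on top 56 mm long (cap x), 16 mm thick (cap y). Origin: centre of the disc's underside, on the hub's top when seated; z up. The wing starts within 0.12 rad of slicer own x. A hidden stem reaches 21 mm below the origin.
- mug: Red enamel mug, 82 mm across, 85 mm high, loose, origin under its centre; stands beyond the slicer. Leave alone.
- tub: Closed white plastic tub with flip-top lid, 126 x 96 mm, 86 mm high, loose, origin under its centre; stands beyond the end-stop end of the slicer. Leave alone.
- mortar: White ceramic mortar with its pestle in it, 110 mm across, about 120 mm high over the pestle, loose, origin under its centre; stands beyond the slicer. Leave alone.
- cap_wing (a point): Centre of the wing's top edge, 45 mm above the cap's origin (120 mm above the shelf when seated); the wing is 33 mm tall above the disc. Turning the cap takes under 0.1 Nm; 0.3 Nm is plainly a stop. The cap does not climb as it turns; pulled up before it is undone it is caught after 2 to 3 mm.

How it is judged:
By the outcome, as a careful person would: the job done as asked, in the order asked, and still so for the second after the job is handed in, while the arm keeps its last pose, push and grip.
It also fails if it takes over 64 s, if anything falls off the work surface, if the arm or the gripper's body presses on something with over 40 N, if the wrist force passes 120 N, or if a joint passes its speed limit or range.

## Working session

There is one attempt and no reset: what is moved stays moved. The work goes in short steps, Python scripts to look and compute and a tool call to move; the robot and the scene stay as the last step left them, time stands still between calls to the robot, and variables do not carry over. Pictures are saved under pics/ and viewed, about 8 in all and at most 12, crops included, and the job is handed in when it is done.

Besides the shell and the picture viewer there is one more tool, called after "Call:" in YAML: its name, and indented under it one key for each argument. apply_moves: Moves the arm, as the interface text tells. Its arguments: {"type":"object","properties":{"deltas":{"type":"array"},"grip_force":{"type":"number"}},"required":["deltas"]}

```bash
mkdir -p pics; cat > h.py <<'E'
import numpy as np, cv2
from workcell import readout, cams, job, spotter
def snap(n,f=None):
    info=cams.camera_info(n); im=cams.camera(n)
    if f: cv2.imwrite('pics/'+f,im[:,:,::-1])
    return im,info
def find(n,t,info,k=2):
    T=np.array(info['cam_to_world']); K=np.array(info['mtx'])
    for d in spotter.boxes_of(n,t)[:k]:
        a=np.array(d['at']); w=T[:3,:3]@a+T[:3,3]; px=K@a; px=px[:2]/px[2]
        print(n,t,round(d['p'],2),w.round(4),px.round(0))
def pix(info,w):
    T=np.linalg.inv(np.array(info['cam_to_world'])); a=T[:3,:3]@np.array(w)+T[:3,3]; p=np.array(info['mtx'])@a; return p[:2]/p[2]
def ray(info,u,v):
    T=np.array(info['cam_to_world']); d=T[:3,:3]@np.linalg.inv(np.array(info['mtx']))@[u,v,1]; return T[:3,3],d/np.linalg.norm(d)
E
python3 - <<'E'
from h import *
for n in ['scene','side','wrist']:
    im,i=snap(n,n+'0.png'); print(n,np.array(i['cam_to_world']).round(3).tolist())
    for t in (['guard_grip','cap_wing','cap','slicer','guard','mug','tub','mortar'] if n!='wrist' else ['guard_grip','cap']): find(n,t,i,1)
s=readout.state(); print(s['time'],s['tcp_pos'],s['tcp_rot'],s['finger_gap'])
a=cv2.imread('pics/scene0.png');b=cv2.imread('pics/side0.png')
E
```

```text
scene [[0.325, 0.584, -0.744, 1.306], [0.946, -0.18, 0.271, -0.146], [0.024, -0.792, -0.611, 0.688], [0.0, 0.0, 0.0, 1.0]]
scene guard_grip 0.72 [ 0.5863 -0.1871  0.131 ] [133. 263.]
scene slicer 0.92 [ 0.5664 -0.1858  0.0672] [140. 286.]
scene guard 0.61 [ 0.5897 -0.1778  0.1364] [139. 261.]
scene mug 0.61 [ 0.6743 -0.0347  0.0505] [245. 318.]
scene tub 0.89 [0.4599 0.1418 0.0756] [309. 214.]
scene mortar 0.64 [ 0.7032 -0.2109  0.0523] [132. 356.]
side [[-0.998, -0.022, 0.064, 0.521], [-0.066, 0.543, -0.837, 1.064], [-0.016, -0.839, -0.543, 0.768], [0.0, 0.0, 0.0, 1.0]]
side guard_grip 0.7 [ 0.5325 -0.1643  0.1328] [352. 188.]
side cap_wing 0.72 [ 0.5237 -0.1599  0.09  ] [355. 205.]
side cap 0.62 [ 0.5289 -0.1671  0.0873] [353. 205.]
side slicer 0.8 [ 0.5226 -0.1116  0.046 ] [355. 232.]
side guard 0.7 [ 0.5331 -0.1642  0.1342] [351. 187.]
side mug 0.87 [ 0.6522 -0.0082  0.0588] [294. 251.]
side tub 0.8 [0.4262 0.1898 0.0747] [406. 307.]
side mortar 0.89 [ 0.7159 -0.1775  0.0572] [274. 212.]
wrist [[-0.381, 0.88, 0.283, 0.185], [0.924, 0.363, 0.117, -0.654], [-0.0, 0.306, -0.952, 0.374], [0.0, 0.0, 0.0, 1.0]]
1.05 [ 0.25710981 -0.62409586  0.23131357] [ 9.07062301e-06 -1.94166956e-01  9.80968497e-01 -1.42813988e-05] 0.08528532278141286
```

View pics/scene0.png

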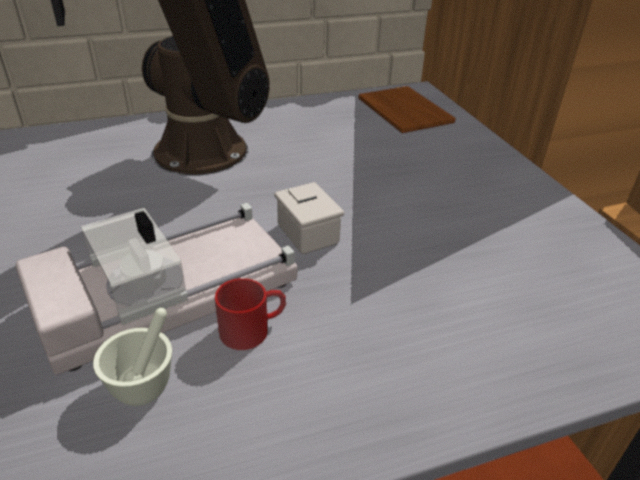

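View pics/side0.png

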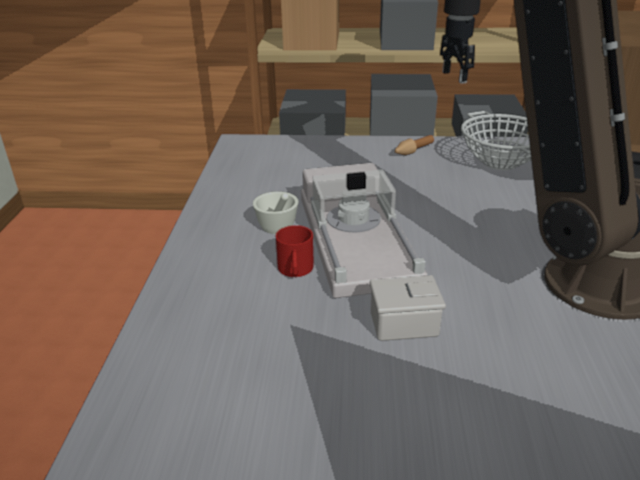

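The scene view shows the black grip at about (147,227) and the end stops at (246,212) and (288,256). The side view has the grip at (356,181), the cap at (354,213) and the stops at (420,267) and (340,272). The mug, tub and mortar are beside and beyond the slicer. I'll triangulate these points next.

```bash
cat >> h.py <<'E'
def tri(i1,p1,i2,p2):
    o1,d1=ray(i1,*p1);o2,d2=ray(i2,*p2)
    s=np.linalg.lstsq(np.c_[d1,-d2],o2-o1,rcond=None)[0]
    a,b=o1+s[0]*d1,o2+s[1]*d2
    return (a+b)/2,np.linalg.norm(a-b)
E
python3 - <<'E'
from h import *
i1,i2=cams.camera_info('scene'),cams.camera_info('side')
def dark(f,x0,y0,x1,y1):
    g=cv2.imread('pics/'+f).max(2)[y0:y1,x0:x1]; v,u=np.nonzero(g<50); print(len(u),u.min()+x0,u.max()+x0,v.min()+y0,v.max()+y0); return u.mean()+x0,v.mean()+y0
a=dark('scene0.png',130,205,160,250); b=dark('side0.png',340,165,372,195)
print(a,b,tri(i1,a,i2,b))
# end stop top centres
L=tri(i1,(246,208),i2,(420,263)); R=tri(i1,(288,251),i2,(340,268)); print(L,R)
d=R[0]-L[0]; print('yaw',np.arctan2(d[1],d[0]))
print(tri(i1,(125,262),i2,(354,203)))
E
```

```text
365 135 154 212 242
275 347 364 173 189
(np.float64(144.76712328767124), np.float64(226.90684931506848)) (np.float64(355.53090909090906), np.float64(180.69454545454545)) (array([ 0.52412031, -0.16098478,  0.15224894]), np.float64(0.0004465761119836863))
(array([0.38863092, 0.03349603, 0.06445659]), np.float64(0.0010771793271105458)) (array([0.55244814, 0.07106951, 0.0716895 ]), np.float64(0.004874370760853895))
yaw 0.22546255908970964
(array([ 0.52302654, -0.20085623,  0.07985816]), np.float64(0.013528849347499325))
```

Call:
apply_moves:
  deltas:
    - {"dx": -26,"dy": 20,"wz": 0}
    - {"dx": -26,"dy": 20}
    - {"dx": -26,"dy": 20}
    - {"dx": -26,"dy": 20}
    - {"dx": -26,"dy": 20}
    - {"dx": -26,"dy": 20}
    - {"dx": -26,"dy": 20}
    - {"dx": -26,"dy": 20}
    - {"dx": -26,"dy": 20}
    - {"dx": -26,"dy": 20}
    - {"dx": -26,"dy": 20}
    - {"dx": -26,"dy": 20}
    - {"dx": -26,"dy": 20}
    - {"wz": 5}
    - {"wz": 4.5}
    - {}

```text
schema error: expected keys dx, dy, dz, wx, wy, wz, grip
```

```bash
cat >> h.py <<'E'
from scipy.spatial.transform import Rotation as Ro
def rot(s):
    w,x,y,z=s['tcp_rot']; return Ro.from_quat([x,y,z,w]).as_matrix()
def totool(s,w): return (rot(s).T@(np.array(w)-s['tcp_pos'])*1000).round(1)
E
python3 - <<'E'
from h import *
s=readout.state();im,i=snap('wrist','w1.png'); find('wrist','guard_grip',i);find('wrist','cap',i);find('wrist','cap_wing',i)
print(s['time'],s['tcp_pos'],rot(s).round(3).tolist(),s['contact_force'],totool(s,[.526,-.168,.142]))
E
```

```text
1.05 [ 0.25710981 -0.62409586  0.23131357] [[-0.925, -0.381, 0.0], [-0.381, 0.925, -0.0], [-0.0, -0.0, -1.0]] [-0.50004245 -0.59665084 -0.04033748] [-422.4  319.3   89.3]
```

View pics/w1.png

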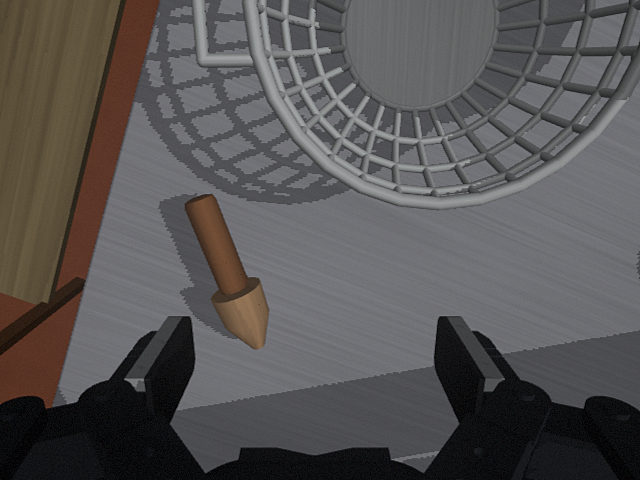

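The move was refused because every row needs all the keys. The picture therefore still shows the start spot: a basket, a wooden tool, and the fingers at about (165,350) and (460,350).

Call:
apply_moves:
  deltas:
    - {"dx": -26,"dy": 20,"dz": 0,"wx": 0,"wy": 0,"wz": 0,"grip": 0}
    - {"dx": -26,"dy": 20,"dz": 0,"wx": 0,"wy": 0,"wz": 0,"grip": 0}
    - {"dx": -26,"dy": 20,"dz": 0,"wx": 0,"wy": 0,"wz": 0,"grip": 0}
    - {"dx": -26,"dy": 20,"dz": 0,"wx": 0,"wy": 0,"wz": 0,"grip": 0}
    - {"dx": -26,"dy": 20,"dz": 0,"wx": 0,"wy": 0,"wz": 0,"grip": 0}
    - {"dx": -26,"dy": 20,"dz": 0,"wx": 0,"wy": 0,"wz": 0,"grip": 0}
    - {"dx": -26,"dy": 20,"dz": 0,"wx": 0,"wy": 0,"wz": 0,"grip": 0}
    - {"dx": -26,"dy": 20,"dz": 0,"wx": 0,"wy": 0,"wz": 0,"grip": 0}
    - {"dx": -26,"dy": 20,"dz": 0,"wx": 0,"wy": 0,"wz": 0,"grip": 0}
    - {"dx": -26,"dy": 20,"dz": 0,"wx": 0,"wy": 0,"wz": 0,"grip": 0}
    - {"dx": -26,"dy": 20,"dz": 0,"wx": 0,"wy": 0,"wz": 0,"grip": 0}
    - {"dx": -26,"dy": 20,"dz": 0,"wx": 0,"wy": 0,"wz": 0,"grip": 0}
    - {"dx": -26,"dy": 20,"dz": 0,"wx": 0,"wy": 0,"wz": 0,"grip": 0}
    - {"dx": -26,"dy": 20,"dz": 0,"wx": 0,"wy": 0,"wz": 0,"grip": 0}
    - {"dx": 0,"dy": 0,"dz": 0,"wx": 0,"wy": 0,"wz": 5,"grip": 0}
    - {"dx": 0,"dy": 0,"dz": 0,"wx": 0,"wy": 0,"wz": 4.5,"grip": 0}
    - {"dx": 0,"dy": 0,"dz": 0,"wx": 0,"wy": 0,"wz": 0,"grip": 0}

```text
time: 2.67
tcp_pos: [0.4974, -0.2083, 0.2318]
tcp_rot: [0.002, -0.108, 0.994, -0.001]
contact_force: [0.5, 0.4, -0.1]
finger_gap: 0.0853
```

```bash
python3 - <<'E'
from h import *
s=readout.state();im,i=snap('wrist','w2.png'); find('wrist','guard_grip',i);find('wrist','cap',i);find('wrist','cap_wing',i)
print(s['time'],s['tcp_pos'],rot(s).round(3).tolist(),s['contact_force'],totool(s,[.526,-.168,.142]))
for z in (.172,): 
    for p in [(.526,-.168,z),(.526-.22*.012,-.168+.012,z)]: print(pix(i,p))
E
```

```text
wrist guard_grip 0.81 [ 0.5075 -0.1938  0.1346] [334. 261.]
wrist cap_wing 0.58 [ 0.5041 -0.1776  0.101 ] [356. 244.]
2.6667 [ 0.49736865 -0.20827161  0.23182769] [[-0.976, -0.216, 0.005], [-0.216, 0.976, -0.001], [-0.004, -0.002, -1.0]] [ 0.53347546  0.40240351 -0.08983279] [-36.2  33.3  89.9]
[375.00004602 326.17727487]
[397.44231852 326.22403749]
```

View pics/w2.png

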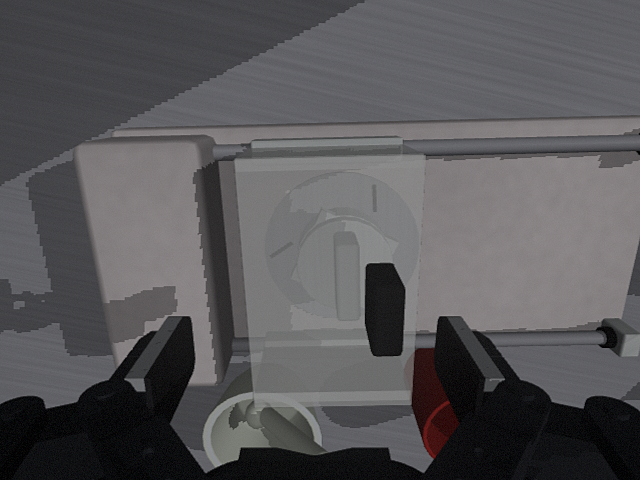

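The wrist view shows the black grip spanning (366–404, 263–356). The cap wing is visible through the guard at (345,275), and the rails run about 1° off the image rows. I'll fit the grip block to its silhouette.

```bash
cat >> h.py <<'E'
from scipy.optimize import minimize
def fitblock(mask,info,x0,dims,fit=(0,1,2),step=(.01,.01,.05,.01)):
    "x0=[x,y,yaw,ztop]; dims=(lx,ly,h)"
    S=4
    def sil(p):
        R=Ro.from_euler('z',p[2]).as_matrix(); pts=[]
        for a in (-.5,.5):
            for b in (-.5,.5):
                for c in (0,-1): pts.append(pix(info,R@[a*dims[0],b*dims[1],c*dims[2]]+np.array([p[0],p[1],p[3]])))
        h=cv2.convexHull(np.round(np.array(pts)*16).astype(np.int32).reshape(-1,1,2))
        m=np.zeros(mask.shape,np.uint8); cv2.fillConvexPoly(m,h,255,cv2.LINE_AA,4); return m/255.
    x0=np.array(x0,float)
    def cost(q):
        p=x0.copy(); p[list(fit)]=q; return np.abs(sil(p)-mask).sum()
    q0=x0[list(fit)]; sx=np.vstack([q0]+[q0+np.eye(len(q0))[k]*step[fit[k]] for k in range(len(q0))])
    r=minimize(cost,q0,method='Nelder-Mead',options=dict(initial_simplex=sx,xatol=1e-5,fatol=.01,maxiter=400))
    p=x0.copy(); p[list(fit)]=r.x; return p,r.fun,mask.sum()
E
python3 - <<'E'
from h import *
i=cams.camera_info('wrist')
g=cv2.imread('pics/w2.png').max(2); m=np.zeros(g.shape); m[255:360,358:410]=(g[255:360,358:410]<60)
s=readout.state()
for f in ((0,1,2),(0,1,2,3)):
  p,c,n=fitblock(m,i,[.526,-.168,.23,.172],(.044,.018,.038),f); print(p.round(4),c,n)
print(totool(s,[p[0],p[1],.142]))
# rails direction at z=.064
for a,b in (((250,152),(635,143)),((250,344),(600,338))):
  q=[]
  for u in (a,b):
    o,d=ray(i,*u); q.append(o+d*(.064-o[2])/d[2])
  print(q, np.arctan2(-(q[1]-q[0])[0],(q[1]-q[0])[1]))
E
```

```text
[ 0.5228 -0.1629  0.2605  0.172 ] 541.2588235294119 3332.0
[ 0.5292 -0.1582  0.2692  0.156 ] 127.47450980392158 3332.0
[-42.6  43.2  89.8]
[array([ 0.46253992, -0.26577668,  0.064     ]), array([0.39464166, 0.00625141, 0.064     ])] 0.24460234147291748
[array([ 0.62141565, -0.23787033,  0.064     ]), array([0.55024822, 0.05031648, 0.064     ])] 0.24210501643480173
```

Call:
apply_moves:
  deltas:
    - {"dx": -14,"dy": 14,"dz": 0,"wx": 0,"wy": 0,"wz": -1.4,"grip": 0}
    - {"dx": -14,"dy": 14,"dz": 0,"wx": 0,"wy": 0,"wz": 0,"grip": 0}
    - {"dx": -14,"dy": 14,"dz": 0,"wx": 0,"wy": 0,"wz": 0,"grip": 0}
    - {"dx": 0,"dy": 0,"dz": 0,"wx": 0,"wy": 0,"wz": 0,"grip": 0}
    - {"dx": 0,"dy": 0,"dz": 0,"wx": 0,"wy": 0,"wz": 0,"grip": 0}

```text
time: 3.28
tcp_pos: [0.527, -0.1606, 0.232]
tcp_rot: [0.002, -0.124, 0.992, -0.001]
contact_force: [-0.5, 0.4, -0.4]
finger_gap: 0.0852
```

```bash
python3 - <<'E'
from h import *
s=readout.state();im,i=snap('wrist','w3.png')
print(s['time'],s['tcp_pos'],np.abs(np.array(i['cam_to_world'])-np.array(cams.camera_info('wrist')['cam_to_world'])).max())
g=im.max(2); n,l,st,c=cv2.connectedComponentsWithStats((g[:345]<60).astype(np.uint8)); print(st[1:][st[1:,4]>200],c[1:][st[1:,4]>200])
print(rot(s).round(3).tolist())
E
```

```text
3.2833 [ 0.5269895  -0.16059325  0.23199107] 0.0004294540445573536
[[ 362   79  268   33 1176]
 [ 136   99   58  246 5470]
 [ 619  160   21   78  883]
 [ 298  200   35   93 3058]
 [ 554  286   26   35  471]
 [ 362  311   62   34 1534]
 [ 435  316   30   29  588]] [[563.93537415  98.26785714]
 [161.8261426  216.19378428]
 [632.15062288 208.04530011]
 [314.8675605  245.8557881 ]
 [568.05732484 302.70488323]
 [390.42894394 329.86049544]
 [446.79761905 332.18537415]]
[[-0.969, -0.246, 0.004], [-0.246, 0.969, -0.001], [-0.004, -0.002, -1.0]]
```

View pics/w3.png

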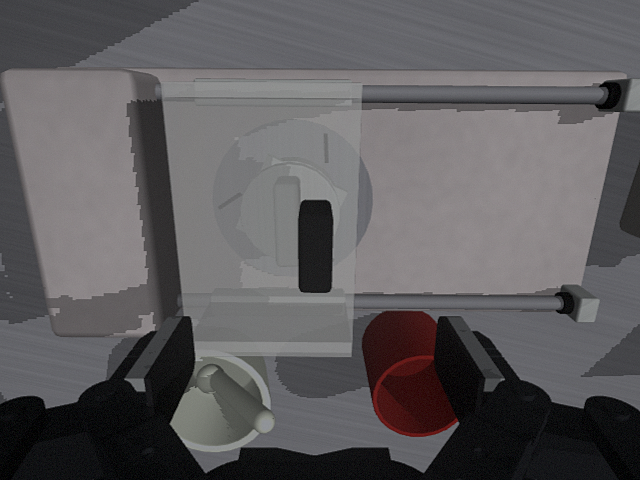

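The grip is centred between the fingers: it spans 298–333 and the fingers' midpoint is about 315. It spans v 200–293. The mug at (415,395) lies below the right finger in the image, so its clearance needs a check.

```bash
python3 - <<'E'
from h import *
i=cams.camera_info('wrist'); s=readout.state()
g=cv2.imread('pics/w3.png').max(2); m=np.zeros(g.shape); m[190:300,290:340]=(g[190:300,290:340]<60)
for f,h in (((0,1,2),.038),((0,1,2,3),.038)):
  p,c,n=fitblock(m,i,[.526,-.162,.25,.172],(.044,.018,h),f); print(p.round(4),c,n)
# triangulate grip corner centroid & far top edge mid using stored offsets
for z in (.134,.153,.172): print(z,pix(i,[*s['tcp_pos'][:2],z]))
im,k=snap('scene'); find('wrist','guard_grip',i); find('wrist','mug',i); find('scene','mug',k)
E
```

```text
[ 0.5233 -0.1614  0.2644  0.172 ] 439.53725490196075 3058.0
[ 0.5272 -0.1606  0.2473  0.157 ] 105.18823529411765 3058.0
0.134 [314.53930532 240.88343299]
0.153 [314.50275818 251.39863693]
0.172 [314.46012967 263.66354991]
wrist guard_grip 0.93 [ 0.5131 -0.1945  0.132 ] [265. 205.]
wrist mug 0.62 [ 0.6656 -0.0448  0.0518] [400. 382.]
scene mug 0.59 [ 0.6715 -0.036   0.0535] [244. 315.]
```

Call:
apply_moves:
  deltas:
    - {"dx": 0,"dy": 0,"dz": 25,"wx": 0,"wy": 0,"wz": 0,"grip": 0}
    - {"dx": 0,"dy": 0,"dz": 25,"wx": 0,"wy": 0,"wz": 0,"grip": 0}
    - {"dx": 0,"dy": 0,"dz": 22,"wx": 0,"wy": 0,"wz": 0,"grip": 0}
    - {"dx": 0,"dy": 0,"dz": 15,"wx": 0,"wy": 0,"wz": 0,"grip": 0}
    - {"dx": 0,"dy": 0,"dz": 5,"wx": 0,"wy": 0,"wz": 0,"grip": 0}
    - {"dx": 0,"dy": 0,"dz": 0,"wx": 0,"wy": 0,"wz": 0,"grip": 0.6}
    - {"dx": 0,"dy": 0,"dz": 0,"wx": 0,"wy": 0,"wz": 0,"grip": 1}
    - {"dx": 0,"dy": 0,"dz": 0,"wx": 0,"wy": 0,"wz": 0,"grip": 1}
    - {"dx": 0,"dy": 0,"dz": 0,"wx": 0,"wy": 0,"wz": 0,"grip": 1}
    - {"dx": 0,"dy": 0,"dz": 0,"wx": 0,"wy": 0,"wz": 0,"grip": 1}
    - {"dx": 0,"dy": 0,"dz": 0,"wx": 0,"wy": 0,"wz": 0,"grip": 1}
    - {"dx": 0,"dy": 0,"dz": 0,"wx": 0,"wy": 0,"wz": 0,"grip": 1}
  grip_force: 40

```text
time: 4.53
tcp_pos: [0.5283, -0.1653, 0.1428]
tcp_rot: [0.007, -0.121, 0.993, -0.002]
contact_force: [3.0, -1.7, -6.9]
finger_gap: 0.0174
```

Call:
apply_moves:
  deltas:
    - {"dx": 0,"dy": 10,"dz": 0,"wx": 0,"wy": 0,"wz": 0,"grip": 1}
    - {"dx": 0,"dy": 18,"dz": 0,"wx": 0,"wy": 0,"wz": 0,"grip": 1}
    - {"dx": 0,"dy": 18,"dz": 0,"wx": 0,"wy": 0,"wz": 0,"grip": 1}
    - {"dx": 0,"dy": 18,"dz": 0,"wx": 0,"wy": 0,"wz": 0,"grip": 1}
    - {"dx": 0,"dy": 18,"dz": 0,"wx": 0,"wy": 0,"wz": 0,"grip": 1}
    - {"dx": 0,"dy": 18,"dz": 0,"wx": 0,"wy": 0,"wz": 0,"grip": 1}

```text
time: 5.03
tcp_pos: [0.5048, -0.0696, 0.1428]
tcp_rot: [0.008, -0.119, 0.993, -0.004]
contact_force: [2.4, -2.7, -3.5]
finger_gap: 0.0174
```

```bash
python3 - <<'E'
from h import *
s=readout.state(); print(s['tcp_pos'],rot(s).round(3).tolist(),s['contact_force'],s['finger_gap'],s['ft_torque'])
E
```

```text
[ 0.50483237 -0.06958801  0.14280797] [[-0.971, -0.237, 0.016], [-0.237, 0.972, -0.006], [-0.014, -0.01, -1.0]] [ 2.39377054 -2.73533062 -3.54830757] 0.017447850178081904 [-0.63868133 -0.53808343  0.17986915]
```

Call:
apply_moves:
  deltas:
    - {"dx": 0,"dy": 15,"dz": 0,"wx": 0,"wy": 0,"wz": 0,"grip": 1}
    - {"dx": 0,"dy": 15,"dz": 0,"wx": 0,"wy": 0,"wz": 0,"grip": 1}
    - {"dx": 0,"dy": 8,"dz": 0,"wx": 0,"wy": 0,"wz": 0,"grip": 1}
    - {"dx": 0,"dy": 6,"dz": 0,"wx": 0,"wy": 0,"wz": 0,"grip": 1}

```text
time: 5.37
tcp_pos: [0.4935, -0.0236, 0.1428]
tcp_rot: [0.008, -0.12, 0.993, -0.004]
contact_force: [2.1, -2.2, -4.1]
finger_gap: 0.0174
```

Call:
apply_moves:
  deltas:
    - {"dx": 0,"dy": 6,"dz": 0,"wx": 0,"wy": 0,"wz": 0,"grip": 1}
    - {"dx": 0,"dy": 5,"dz": 0,"wx": 0,"wy": 0,"wz": 0,"grip": 1}
    - {"dx": 0,"dy": 4,"dz": 0,"wx": 0,"wy": 0,"wz": 0,"grip": 1}

```text
time: 5.62
tcp_pos: [0.4897, -0.008, 0.1428]
tcp_rot: [0.008, -0.12, 0.993, -0.004]
contact_force: [1.0, -2.3, -3.0]
finger_gap: 0.0174
```

Call:
apply_moves:
  deltas:
    - {"dx": 0,"dy": 4,"dz": 0,"wx": 0,"wy": 0,"wz": 0,"grip": 1}
    - {"dx": 0,"dy": 4,"dz": 0,"wx": 0,"wy": 0,"wz": 0,"grip": 1}

```text
time: 5.78
tcp_pos: [0.4884, -0.0028, 0.1428]
tcp_rot: [0.008, -0.121, 0.993, -0.007]
contact_force: [23.1, -47.0, -20.2]
finger_gap: 0.0173
```

Call:
apply_moves:
  deltas:
    - {"dx": 0,"dy": 0,"dz": 0,"wx": 0,"wy": 0,"wz": 0,"grip": 0}
    - {"dx": 0,"dy": 0,"dz": 0,"wx": 0,"wy": 0,"wz": 0,"grip": 0}
    - {"dx": 0,"dy": 0,"dz": 0,"wx": 0,"wy": 0,"wz": 0,"grip": 0}
    - {"dx": 0,"dy": 0,"dz": 0,"wx": 0,"wy": 0,"wz": 0,"grip": 0}
    - {"dx": 0,"dy": 0,"dz": 0,"wx": 0,"wy": 0,"wz": 0,"grip": 0}
    - {"dx": 0,"dy": 0,"dz": -15,"wx": 0,"wy": 0,"wz": 0,"grip": 0}
    - {"dx": 0,"dy": 0,"dz": -25,"wx": 0,"wy": 0,"wz": 0,"grip": 0}
    - {"dx": 0,"dy": 0,"dz": -25,"wx": 0,"wy": 0,"wz": 0,"grip": 0}
    - {"dx": 0,"dy": 0,"dz": -22,"wx": 0,"wy": 0,"wz": 0,"grip": 0}
    - {"dx": 0,"dy": -25,"dz": 0,"wx": 0,"wy": 0,"wz": 0,"grip": 0}
    - {"dx": 0,"dy": -25,"dz": 0,"wx": 0,"wy": 0,"wz": 0,"grip": 0}
    - {"dx": 0,"dy": -25,"dz": 0,"wx": 0,"wy": 0,"wz": 0,"grip": 0}
    - {"dx": 0,"dy": -25,"dz": 0,"wx": 0,"wy": 0,"wz": 0,"grip": 0}
    - {"dx": 0,"dy": -25,"dz": 0,"wx": 0,"wy": 0,"wz": 0,"grip": 0}
    - {"dx": 0,"dy": -25,"dz": 0,"wx": 0,"wy": 0,"wz": 0,"grip": 0}
    - {"dx": 0,"dy": -20,"dz": 0,"wx": 0,"wy": 0,"wz": 0,"grip": 0}
    - {"dx": 0,"dy": 0,"dz": 0,"wx": 0,"wy": 0,"wz": 0,"grip": 0}
    - {"dx": 0,"dy": 0,"dz": 0,"wx": 0,"wy": 0,"wz": 0,"grip": 0}

```text
time: 7.28
tcp_pos: [0.5322, -0.1713, 0.2417]
tcp_rot: [0.013, -0.123, 0.992, -0.007]
contact_force: [-0.3, 1.1, -0.4]
finger_gap: 0.0853
```

```bash
python3 - <<'E'
from h import *
s=readout.state();im,i=snap('wrist','w4.png'); find('wrist','cap_wing',i);find('wrist','cap',i)
print(s['time'],s['tcp_pos'],rot(s).round(3).tolist(),s['contact_force'])
for p in [(.5317,-.1775,.12),(.5317,-.1775,.087)]: print(pix(i,p))
im2,k=snap('side','s4.png'); find('side','guard_grip',k); find('side','cap_wing',k)
E
```

```text
wrist cap_wing 0.61 [ 0.5202 -0.1781  0.0836] [313. 194.]
wrist cap 0.96 [ 0.5223 -0.1822  0.0889] [306. 197.]
7.2833 [ 0.53224822 -0.17134708  0.24167275] [[-0.969, -0.244, 0.027], [-0.245, 0.97, -0.01], [-0.024, -0.016, -1.0]] [-0.31401534  1.06764477 -0.42593191]
[308.4034267  223.15143462]
[309.72034541 210.04892587]
side guard_grip 0.61 [ 0.4904 -0.0054  0.1318] [371. 224.]
side cap_wing 0.77 [ 0.5268 -0.1698  0.1059] [354. 197.]
side cap_wing 0.4 [ 0.7168 -0.1792  0.056 ] [274. 212.]
```

View pics/w4.png

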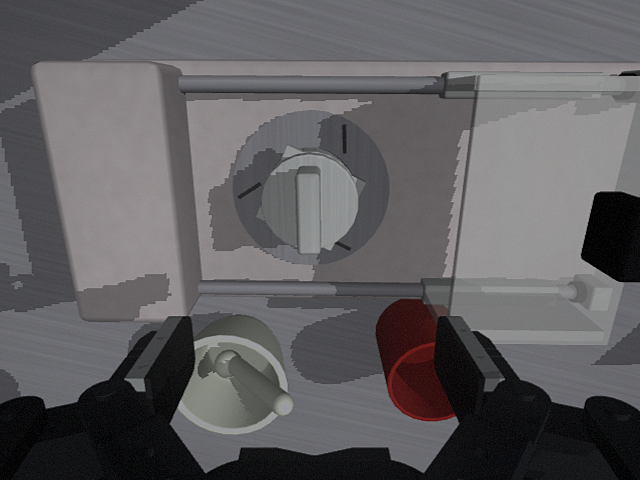

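The guard is at its end, with the grip now at (612,235). The cap disc is centred at about (309,198), and the wing stands vertical in the image at u≈309, parallel to tool x. I'll correct the centring and tilt, then check before descending.

Call:
apply_moves:
  deltas:
    - {"dx": 10,"dy": -6,"dz": 0,"wx": -0.9,"wy": 1.4,"wz": 0,"grip": 0}
    - {"dx": 0,"dy": 0,"dz": 40,"wx": 0,"wy": 0,"wz": 0,"grip": 0}
    - {"dx": 0,"dy": 0,"dz": 0,"wx": 0,"wy": 0,"wz": 0,"grip": 0}

```text
time: 7.83
tcp_pos: [0.5243, -0.1761, 0.2027]
tcp_rot: [0.001, -0.127, 0.992, -0.0]
contact_force: [-2.4, -0.4, -3.1]
finger_gap: 0.085
```

```bash
python3 - <<'E'
from h import *
s=readout.state();im,i=snap('wrist','w5.png'); find('wrist','cap_wing',i);find('wrist','cap',i)
R=rot(s);print(s['time'],s['tcp_pos'],R.round(3).tolist(),totool(s,[.524,-.1795,.092]))
T=np.array(s['tcp_pos'])
for z in (.12,.087): print(pix(i,[.524,-.1795,z]))
e=R[:,0]*.028
o=np.array([.524,-.1795,.12]); print(pix(i,o+e),pix(i,o-e))
E
```

```text
wrist cap_wing 0.67 [ 0.5235 -0.1814  0.0852] [307. 229.]
wrist cap 0.71 [ 0.5258 -0.181   0.0879] [307. 233.]
7.8333 [ 0.52428388 -0.17613192  0.20269951] [[-0.968, -0.251, 0.003], [-0.251, 0.968, -0.0], [-0.003, -0.001, -1.0]] [  1.4  -3.1 110.7]
[308.79416133 247.51245761]
[309.45622838 230.88328477]
[308.62363611 199.45878233] [308.95286958 292.23613523]
```

View pics/w5.png

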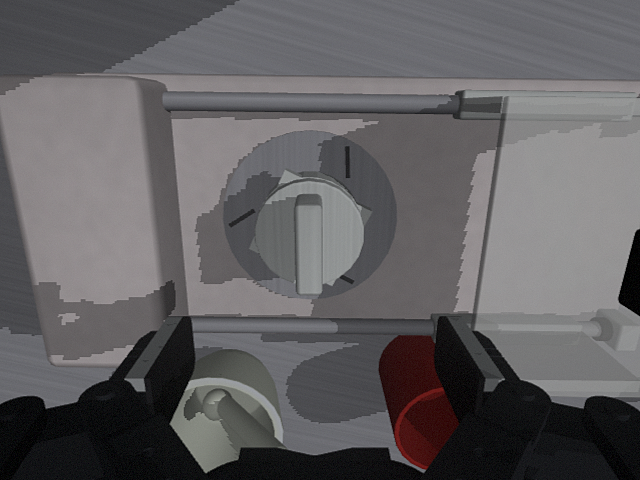

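The prediction (309, v 199–292) matches the wing seen at u 296–322, v 194–295. Next I'll descend and grip.

Call:
apply_moves:
  deltas:
    - {"dx": 1,"dy": -3,"dz": 20,"wx": 0,"wy": -0.1,"wz": 0,"grip": 0}
    - {"dx": 0,"dy": 0,"dz": 30,"wx": 0,"wy": 0,"wz": 0,"grip": 0}
    - {"dx": 0,"dy": 0,"dz": 30,"wx": 0,"wy": 0,"wz": 0,"grip": 0}
    - {"dx": 0,"dy": 0,"dz": 20,"wx": 0,"wy": 0,"wz": 0,"grip": 0}
    - {"dx": 0,"dy": 0,"dz": 10,"wx": 0,"wy": 0,"wz": 0,"grip": 0}
    - {"dx": 0,"dy": 0,"dz": 0,"wx": 0,"wy": 0,"wz": 0,"grip": 0}

```text
time: 8.48
tcp_pos: [0.5416, -0.1807, 0.1111]
tcp_rot: [0.019, -0.13, 0.991, -0.006]
contact_force: [-1.0, -0.3, 0.0]
finger_gap: 0.0855
```

```bash
python3 - <<'E'
from h import *
s=readout.state(); print(rot(s).round(3).tolist(),totool(s,[.524,-.1795,.092]),s['contact_force'])
E
```

```text
[[-0.965, -0.258, 0.039], [-0.259, 0.966, -0.007], [-0.036, -0.017, -0.999]] [17.4  6.  18.4] [-1.01119514 -0.31237026  0.04786204]
```

Call:
apply_moves:
  deltas:
    - {"dx": 9,"dy": 3,"dz": -3,"wx": -0.5,"wy": 1.1,"wz": 0,"grip": 0}
    - {"dx": 8,"dy": 2.7,"dz": 0,"wx": -0.5,"wy": 1,"wz": 0,"grip": 0}
    - {"dx": 0,"dy": 0,"dz": 0,"wx": 0,"wy": 0,"wz": 0,"grip": 0}

```text
time: 8.73
tcp_pos: [0.5258, -0.1794, 0.118]
tcp_rot: [0.001, -0.131, 0.991, -0.0]
contact_force: [-0.2, -0.2, 0.1]
finger_gap: 0.0855
```

```bash
cat > st.py <<'E'
from h import *
s=readout.state(); R=rot(s); d=R.T@[0,0,-1]
print('down in tool',d.round(4),'yaw',np.arctan2(-R[0,1],R[1,1]).round(4),'tgt',totool(s,[.524,-.1795,.092]),'F',np.round(s['contact_force'],1),'M',np.round(s['ft_torque'],2),'tcp',np.round(s['tcp_pos'],4),'gap',round(s['finger_gap'],4),'q6',round(s['joint_positions'][5],3),s['time'])
E
python3 st.py
```

```text
down in tool [1.8e-03 9.0e-04 1.0e+00] yaw 0.2635 tgt [ 1.8  0.4 26. ] F [-0.2 -0.2  0.1] M [-0.06  0.01  0.02] tcp [ 0.5258 -0.1794  0.118 ] gap 0.0855 q6 -1.332 8.7333
```

Call:
apply_moves:
  deltas:
    - {"dx": 1.8,"dy": 0.4,"dz": 8,"wx": 0,"wy": 0.1,"wz": 0.5,"grip": 0}
    - {"dx": 0,"dy": 0,"dz": 8,"wx": 0,"wy": 0,"wz": 0,"grip": 0}
    - {"dx": 0,"dy": 0,"dz": 7,"wx": 0,"wy": 0,"wz": 0,"grip": 0}
    - {"dx": 0,"dy": 0,"dz": 0,"wx": 0,"wy": 0,"wz": 0,"grip": 0}

```text
time: 9.07
tcp_pos: [0.5269, -0.1795, 0.0967]
tcp_rot: [0.004, -0.127, 0.992, -0.001]
contact_force: [0.2, -0.0, -0.9]
finger_gap: 0.0852
```

```bash
python3 st.py
```

```text
down in tool [0.008  0.0035 1.    ] yaw 0.2543 tgt [2.8 0.8 4.7] F [ 0.2 -0.  -0.9] M [-0.02  0.08  0.01] tcp [ 0.5269 -0.1795  0.0967] gap 0.0852 q6 -1.342 9.0667
```

Call:
apply_moves:
  deltas:
    - {"dx": 2.8,"dy": 0.8,"dz": 3.5,"wx": -0.2,"wy": 0.5,"wz": 0,"grip": 0}
    - {"dx": 0,"dy": 0,"dz": 0,"wx": 0,"wy": 0,"wz": 0,"grip": 0.6}
    - {"dx": 0,"dy": 0,"dz": 0,"wx": 0,"wy": 0,"wz": 0,"grip": 1}
    - {"dx": 0,"dy": 0,"dz": 0,"wx": 0,"wy": 0,"wz": 0,"grip": 1}
    - {"dx": 0,"dy": 0,"dz": 0,"wx": 0,"wy": 0,"wz": 0,"grip": 1}
    - {"dx": 0,"dy": 0,"dz": 0,"wx": 0,"wy": 0,"wz": 0,"grip": 1}
    - {"dx": 0,"dy": 0,"dz": 0,"wx": 0,"wy": 0,"wz": 0,"grip": 1}
  grip_force: 50

```text
time: 9.65
tcp_pos: [0.5236, -0.1797, 0.0921]
tcp_rot: [-0.002, -0.127, 0.992, -0.0]
contact_force: [-2.3, 1.4, 0.8]
finger_gap: 0.0151
```

```bash
python3 st.py
```

```text
down in tool [-3.2e-03 -3.0e-04  1.0e+00] yaw 0.2546 tgt [-0.4  0.1  0.1] F [-2.3  1.4  0.8] M [0.12 0.64 0.03] tcp [ 0.5236 -0.1797  0.0921] gap 0.0151 q6 -1.34 9.65
```

Call:
apply_moves:
  deltas:
    - {"dx": 0,"dy": 0,"dz": 0,"wx": 0,"wy": 0,"wz": 3,"grip": 1}
    - {"dx": 0,"dy": 0,"dz": 0,"wx": 0,"wy": 0,"wz": 3,"grip": 1}
    - {"dx": 0,"dy": 0,"dz": 0,"wx": 0,"wy": 0,"wz": 2,"grip": 1}

```text
time: 9.9
tcp_pos: [0.5236, -0.1795, 0.0923]
tcp_rot: [-0.001, -0.055, 0.998, -0.0]
contact_force: [0.3, -0.5, -1.1]
finger_gap: 0.0154
```

```bash
python3 st.py
```

```text
down in tool [-0.0029 -0.      1.    ] yaw 0.1106 tgt [-0.4 -0.   0.3] F [ 0.3 -0.5 -1.1] M [ 0.    0.   -0.02] tcp [ 0.5236 -0.1795  0.0923] gap 0.0154 q6 -1.484 9.9
```

Clockwise has turned 0.144 rad freely so far, with no stop felt yet. I'll continue in small steps.

Call:
apply_moves:
  deltas:
    - {"dx": 0,"dy": 0,"dz": 0,"wx": 0,"wy": 0,"wz": 3,"grip": 1}
    - {"dx": 0,"dy": 0,"dz": 0,"wx": 0,"wy": 0,"wz": 3,"grip": 1}
    - {"dx": 0,"dy": 0,"dz": 0,"wx": 0,"wy": 0,"wz": 2,"grip": 1}

```text
time: 10.15
tcp_pos: [0.5235, -0.1791, 0.0922]
tcp_rot: [-0.001, 0.018, 1.0, 0.0]
contact_force: [-0.7, 2.6, -1.1]
finger_gap: 0.015
```

```bash
python3 st.py
```

```text
down in tool [-2.7e-03 -4.0e-04  1.0e+00] yaw -0.0364 tgt [-0.5 -0.4  0.2] F [-0.7  2.6 -1.1] M [ 0.86 -0.15  0.57] tcp [ 0.5235 -0.1791  0.0922] gap 0.015 q6 -1.631 10.15
```

Call:
apply_moves:
  deltas:
    - {"dx": 0,"dy": 0,"dz": 0,"wx": 0,"wy": 0,"wz": 1.5,"grip": 1}

```text
time: 10.23
tcp_pos: [0.5235, -0.1789, 0.0922]
tcp_rot: [-0.001, 0.032, 0.999, 0.0]
contact_force: [0.6, 0.0, -2.1]
finger_gap: 0.0154
```

```bash
python3 st.py
```

```text
down in tool [-2.7e-03 -3.0e-04  1.0e+00] yaw -0.0633 tgt [-0.6 -0.6  0.2] F [ 0.6  0.  -2.1] M [-0.12  0.05  1.03] tcp [ 0.5235 -0.1789  0.0922] gap 0.0154 q6 -1.658 10.2333
```

Mz rises to 1.0 Nm at about 0.3 rad, so clockwise is the wrong way. I'll turn counter-clockwise.

Call:
apply_moves:
  deltas:
    - {"dx": 0,"dy": 0,"dz": 0,"wx": 0,"wy": 0,"wz": -5,"grip": 1}
    - {"dx": 0,"dy": 0,"dz": 0,"wx": 0,"wy": 0,"wz": -5,"grip": 1}
    - {"dx": 0,"dy": 0,"dz": 0,"wx": 0,"wy": 0,"wz": -5,"grip": 1}
    - {"dx": 0,"dy": 0,"dz": 0,"wx": 0,"wy": 0,"wz": -5,"grip": 1}
    - {"dx": 0,"dy": 0,"dz": 0,"wx": 0,"wy": 0,"wz": -4,"grip": 1}
    - {"dx": 0,"dy": 0,"dz": 0,"wx": 0,"wy": 0,"wz": -4,"grip": 1}

```text
time: 10.73
tcp_pos: [0.5226, -0.1786, 0.0921]
tcp_rot: [-0.002, -0.22, 0.976, 0.001]
contact_force: [1.0, 0.4, -1.4]
finger_gap: 0.0152
```

```bash
python3 st.py
```

```text
down in tool [-0.0031 -0.0023  1.    ] yaw 0.4432 tgt [-0.9 -1.4  0.1] F [ 1.   0.4 -1.4] M [ 0.15 -0.38  0.02] tcp [ 0.5226 -0.1786  0.0921] gap 0.0152 q6 -1.152 10.7333
```

Call:
apply_moves:
  deltas:
    - {"dx": -0.3,"dy": -0.5,"dz": 0,"wx": 0,"wy": 0,"wz": -5,"grip": 1}
    - {"dx": 0,"dy": 0,"dz": 0,"wx": 0,"wy": 0,"wz": -5,"grip": 1}
    - {"dx": 0,"dy": 0,"dz": 0,"wx": 0,"wy": 0,"wz": -5,"grip": 1}
    - {"dx": 0,"dy": 0,"dz": 0,"wx": 0,"wy": 0,"wz": -5,"grip": 1}
    - {"dx": 0,"dy": 0,"dz": 0,"wx": 0,"wy": 0,"wz": -5,"grip": 1}
    - {"dx": 0,"dy": 0,"dz": 0,"wx": 0,"wy": 0,"wz": -5,"grip": 1}

```text
time: 11.23
tcp_pos: [0.5243, -0.1785, 0.0924]
tcp_rot: [0.0, -0.476, 0.879, 0.001]
contact_force: [1.2, 1.0, -1.5]
finger_gap: 0.0152
```

```bash
python3 st.py
```

```text
down in tool [ 9.0e-04 -1.4e-03  1.0e+00] yaw 0.9924 tgt [ 1.  -0.3  0.4] F [ 1.2  1.  -1.5] M [-0.02 -0.39  0.02] tcp [ 0.5243 -0.1785  0.0924] gap 0.0152 q6 -0.601 11.2333
```

Call:
apply_moves:
  deltas:
    - {"dx": 0,"dy": 0,"dz": 0,"wx": 0,"wy": 0,"wz": -4,"grip": 1}
    - {"dx": 0,"dy": 0,"dz": 0,"wx": 0,"wy": 0,"wz": -4,"grip": 1}
    - {"dx": 0,"dy": 0,"dz": 0,"wx": 0,"wy": 0,"wz": -4,"grip": 1}
    - {"dx": 0,"dy": 0,"dz": 0,"wx": 0,"wy": 0,"wz": -3,"grip": 1}

```text
time: 11.57
tcp_pos: [0.5258, -0.1785, 0.0929]
tcp_rot: [0.001, -0.593, 0.805, -0.0]
contact_force: [0.5, 0.0, -1.0]
finger_gap: 0.0152
```

```bash
python3 st.py
```

```text
down in tool [0.0021 0.002  1.    ] yaw 1.2705 tgt [1.5 1.4 0.9] F [ 0.5  0.  -1. ] M [-0.18 -0.3  -0.02] tcp [ 0.5258 -0.1785  0.0929] gap 0.0152 q6 -0.324 11.5667
```

Call:
apply_moves:
  deltas:
    - {"dx": 0.5,"dy": 0.5,"dz": 0.4,"wx": 0,"wy": 0,"wz": -3,"grip": 1}
    - {"dx": 0,"dy": 0,"dz": 0,"wx": 0,"wy": 0,"wz": -2,"grip": 1}
    - {"dx": 0,"dy": 0,"dz": 0,"wx": 0,"wy": 0,"wz": -2,"grip": 1}

```text
time: 11.82
tcp_pos: [0.5269, -0.1787, 0.093]
tcp_rot: [0.003, -0.644, 0.765, -0.001]
contact_force: [1.9, -0.6, -2.6]
finger_gap: 0.0154
```

```bash
python3 st.py
```

```text
down in tool [0.0025 0.0059 1.    ] yaw 1.4006 tgt [1.3 2.7 1. ] F [ 1.9 -0.6 -2.6] M [-0.14 -0.57 -0.03] tcp [ 0.5269 -0.1787  0.093 ] gap 0.0154 q6 -0.193 11.8167
```

Call:
apply_moves:
  deltas:
    - {"dx": 0.5,"dy": 1.2,"dz": 0,"wx": -0.3,"wy": 0.1,"wz": -2,"grip": 1}
    - {"dx": 0,"dy": 0.5,"dz": 0,"wx": 0,"wy": 0,"wz": -2,"grip": 1}

```text
time: 11.98
tcp_pos: [0.5273, -0.1786, 0.0931]
tcp_rot: [0.002, -0.672, 0.741, -0.001]
contact_force: [2.3, -1.3, -3.5]
finger_gap: 0.0148
```

```bash
python3 st.py
```

```text
down in tool [0.0018 0.0051 1.    ] yaw 1.4726 tgt [1.3 3.2 1.1] F [ 2.3 -1.3 -3.5] M [-0.65 -0.48 -0.92] tcp [ 0.5273 -0.1786  0.0931] gap 0.0148 q6 -0.122 11.9833
```

The hard stop comes at about 1.2 rad (Mz −0.9). I'll relax, then lift slowly.

Call:
apply_moves:
  deltas:
    - {"dx": 0,"dy": 0,"dz": 0,"wx": 0,"wy": 0,"wz": 0.7,"grip": 1}
    - {"dx": 0,"dy": 0,"dz": -2,"wx": 0,"wy": 0,"wz": 0,"grip": 1}
    - {"dx": 0,"dy": 0,"dz": -3,"wx": 0,"wy": 0,"wz": 0,"grip": 1}
    - {"dx": 0,"dy": 0,"dz": -3,"wx": 0,"wy": 0,"wz": 0,"grip": 1}

```text
time: 12.32
tcp_pos: [0.5269, -0.1768, 0.0958]
tcp_rot: [0.003, -0.664, 0.748, 0.001]
contact_force: [10.8, -0.7, -30.5]
finger_gap: 0.0154
```

```bash
python3 st.py
```

```text
down in tool [0.006  0.0037 1.    ] yaw 1.4521 tgt [3.  2.6 3.8] F [ 10.8  -0.7 -30.5] M [-0.56 -4.54 -0.25] tcp [ 0.5269 -0.1768  0.0958] gap 0.0154 q6 -0.139 12.3167
```

Call:
apply_moves:
  deltas:
    - {"dx": 0,"dy": 0,"dz": 2,"wx": 0,"wy": 0,"wz": 0,"grip": 1}
    - {"dx": 0,"dy": 0,"dz": 1,"wx": -0.2,"wy": 0.3,"wz": -1.5,"grip": 1}

```text
time: 12.48
tcp_pos: [0.5277, -0.1769, 0.093]
tcp_rot: [0.001, -0.673, 0.74, -0.0]
contact_force: [-1.7, 2.3, 7.0]
finger_gap: 0.0154
```

```bash
python3 st.py
```

```text
down in tool [6.0e-04 1.3e-03 1.0e+00] yaw 1.4763 tgt [3.  3.5 1. ] F [-1.7  2.3  7. ] M [ 0.97  0.63 -0.36] tcp [ 0.5277 -0.1769  0.093 ] gap 0.0154 q6 -0.122 12.4833
```

Call:
apply_moves:
  deltas:
    - {"dx": 0,"dy": 0,"dz": 0,"wx": 0,"wy": 0,"wz": -1.5,"grip": 1}

```text
time: 12.57
tcp_pos: [0.5279, -0.1767, 0.0932]
tcp_rot: [0.0, -0.683, 0.73, -0.0]
contact_force: [0.9, 0.6, -2.7]
finger_gap: 0.015
```

```bash
python3 st.py; python3 - <<'E'
from h import *
im,k=snap('side'); cv2.imwrite('pics/s6.png',cv2.resize(im[120:300,240:480,::-1],None,fx=3,fy=3))
E
```

```text
down in tool [3.0e-04 1.1e-03 1.0e+00] yaw 1.5035 tgt [3.  3.7 1.2] F [ 0.9  0.6 -2.7] M [ 0.25 -0.59 -0.61] tcp [ 0.5279 -0.1767  0.0932] gap 0.015 q6 -0.096 12.5667
```

View pics/s6.png

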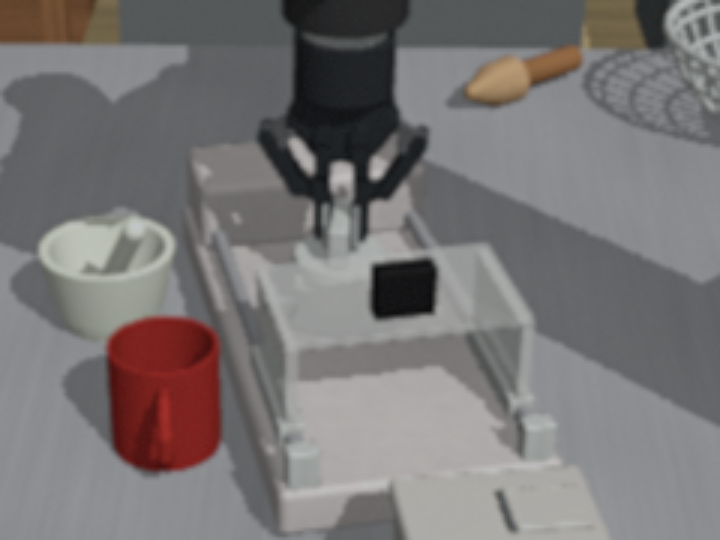

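The side view shows the guard against both stops (grip at (403,288) in the crop) and the gripper holding the wing, with the cap still seated. I'll turn further with a firmer grip.

Call:
apply_moves:
  deltas:
    - {"dx": 0,"dy": 0,"dz": 0,"wx": 0,"wy": 0,"wz": 0,"grip": 1}
    - {"dx": 0,"dy": 0,"dz": 0,"wx": 0,"wy": 0,"wz": -2,"grip": 1}
  grip_force: 90

```text
time: 12.78
tcp_pos: [0.5282, -0.1764, 0.0929]
tcp_rot: [0.001, -0.696, 0.718, -0.001]
contact_force: [2.5, -1.6, -4.0]
finger_gap: 0.0144
```

```bash
python3 st.py
```

```text
down in tool [8.0e-04 2.3e-03 1.0e+00] yaw 1.5394 tgt [3.3 4.1 0.9] F [ 2.5 -1.6 -4. ] M [-0.34 -1.21 -0.67] tcp [ 0.5282 -0.1764  0.0929] gap 0.0144 q6 -0.06 12.7833
```

Call:
apply_moves:
  deltas:
    - {"dx": 0,"dy": 0,"dz": 0,"wx": 0,"wy": 0,"wz": -2,"grip": 1}

```text
time: 12.87
tcp_pos: [0.5285, -0.1764, 0.0929]
tcp_rot: [-0.001, 0.708, -0.706, 0.001]
contact_force: [3.1, -0.7, -3.5]
finger_gap: 0.0143
```

```bash
python3 st.py
```

```text
down in tool [7.e-04 3.e-03 1.e+00] yaw 1.5746 tgt [3.1 4.5 0.9] F [ 3.1 -0.7 -3.5] M [-0.19 -1.32 -0.83] tcp [ 0.5285 -0.1764  0.0929] gap 0.0143 q6 -0.025 12.8667
```

Call:
apply_moves:
  deltas:
    - {"dx": 0,"dy": 0,"dz": -2,"wx": 0,"wy": 0,"wz": -0.3,"grip": 1}
    - {"dx": 0,"dy": 0,"dz": -2,"wx": 0,"wy": 0,"wz": 0,"grip": 1}
    - {"dx": 0,"dy": 0,"dz": -2,"wx": 0,"wy": 0,"wz": 0,"grip": 1}

```text
time: 13.12
tcp_pos: [0.5285, -0.1761, 0.0933]
tcp_rot: [-0.002, 0.709, -0.705, -0.0]
contact_force: [8.9, -4.8, -24.9]
finger_gap: 0.0144
```

```bash
python3 st.py
```

```text
down in tool [0.0026 0.0024 1.    ] yaw 1.5769 tgt [3.4 4.5 1.3] F [  8.9  -4.8 -24.9] M [-1.93 -3.72 -0.27] tcp [ 0.5285 -0.1761  0.0933] gap 0.0144 q6 -0.02 13.1167
```

Call:
apply_moves:
  deltas:
    - {"dx": 0,"dy": 0,"dz": 1,"wx": 0,"wy": 0,"wz": 0,"grip": 1}
    - {"dx": 0,"dy": 0,"dz": 0,"wx": 0,"wy": 0,"wz": 0,"grip": 0}
    - {"dx": 0,"dy": 0,"dz": 0,"wx": 0,"wy": 0,"wz": 0,"grip": 0}
    - {"dx": 0,"dy": 0,"dz": 0,"wx": 0,"wy": 0,"wz": 0,"grip": 0}
    - {"dx": 0,"dy": 0,"dz": 0,"wx": 0,"wy": 0,"wz": 0,"grip": 0}
    - {"dx": 0,"dy": 0,"dz": -15,"wx": 0,"wy": 0,"wz": 0,"grip": 0}
    - {"dx": 0,"dy": 0,"dz": -20,"wx": 0,"wy": 0,"wz": 0,"grip": 0}
    - {"dx": 0,"dy": 0,"dz": -20,"wx": 0,"wy": 0,"wz": 0,"grip": 0}
    - {"dx": 0,"dy": 0,"dz": -20,"wx": 0,"wy": 0,"wz": 0,"grip": 0}
    - {"dx": 0,"dy": 0,"dz": -20,"wx": 0,"wy": 0,"wz": 0,"grip": 0}
    - {"dx": 0,"dy": 0,"dz": 0,"wx": 0,"wy": 0,"wz": 0,"grip": 0}
    - {"dx": 0,"dy": 0,"dz": 0,"wx": 0,"wy": 0,"wz": 0,"grip": 0}

```text
time: 14.12
tcp_pos: [0.5256, -0.177, 0.1931]
tcp_rot: [0.001, 0.709, -0.705, -0.001]
contact_force: [-0.3, 0.3, -1.6]
finger_gap: 0.0853
```

```bash
python3 st.py; python3 - <<'E'
from h import *
s=readout.state();im,i=snap('wrist','w7.png'); find('wrist','cap_wing',i);find('wrist','cap',i)
R=rot(s)
for x,y in ((.524,-.1795),(.527,-.178)):
  o=np.array([x,y,.12]); e=R[:,0]*.028
  print(pix(i,[x,y,.087]),pix(i,o+e),pix(i,o-e))
E
```

```text
down in tool [-1.e-04 -3.e-03  1.e+00] yaw 1.5764 tgt [  2.5   1.4 101.1] F [-0.3  0.3 -1.6] M [0.01 0.03 0.04] tcp [ 0.5256 -0.177   0.1931] gap 0.0853 q6 -0.023 14.1167
wrist cap_wing 0.69 [ 0.5279 -0.1764  0.0847] [310. 237.]
wrist cap_wing 0.16 [ 0.5108 -0.0681  0.1358] [337. 437.]
wrist cap 0.95 [ 0.5297 -0.1803  0.0892] [307. 233.]
[315.89695245 233.59120113] [316.39764183 201.1027306 ] [316.17532784 297.49498543]
[311.08361712 235.86004787] [310.71205099 203.84777116] [310.89861501 299.86239495]
```

View pics/w7.png

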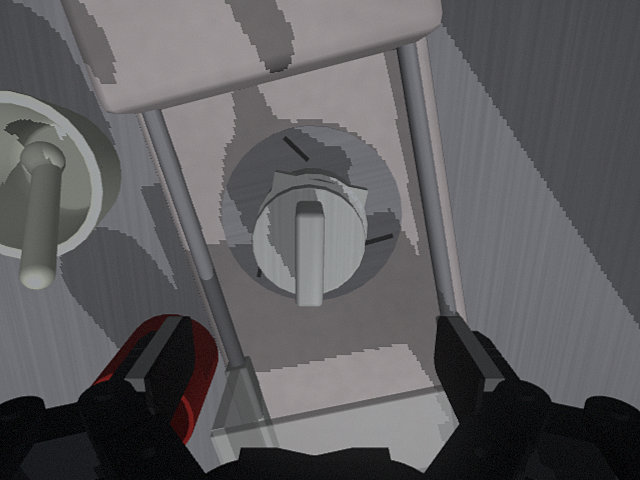

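The wing is still aligned with the tool (u 297–323, vertical), so the cap turned with the gripper by about 1.3 rad without slipping. The disc marks show the slicer disc itself stayed put. The refined hub position is about (0.5277, −0.1785), so I'll re-grip better centred.

Call:
apply_moves:
  deltas:
    - {"dx": 1.5,"dy": -2.1,"dz": 17,"wx": 0,"wy": 0,"wz": 0,"grip": 0}
    - {"dx": 0,"dy": 0,"dz": 17,"wx": 0,"wy": 0,"wz": 0,"grip": 0}
    - {"dx": 0,"dy": 0,"dz": 17,"wx": 0,"wy": 0,"wz": 0,"grip": 0}
    - {"dx": 0,"dy": 0,"dz": 12,"wx": 0,"wy": 0,"wz": 0,"grip": 0}
    - {"dx": 0,"dy": 0,"dz": 0,"wx": 0,"wy": 0,"wz": 0,"grip": 0}

```text
time: 14.68
tcp_pos: [0.5252, -0.1785, 0.1235]
tcp_rot: [0.003, 0.709, -0.705, -0.003]
contact_force: [-1.4, 0.2, -0.3]
finger_gap: 0.0857
```

```bash
sed -i 's/\.524,-\.1795,\.092/.5277,-.1785,.091/' st.py; python3 st.py
```

```text
down in tool [ 1.0e-04 -8.9e-03  1.0e+00] yaw 1.5761 tgt [ 0.  -2.8 32.5] F [-1.4  0.2 -0.3] M [-0.03  0.11 -0.07] tcp [ 0.5252 -0.1785  0.1235] gap 0.0857 q6 -0.02 14.6833
```

Call:
apply_moves:
  deltas:
    - {"dx": 0,"dy": -2.5,"dz": 10,"wx": 0.6,"wy": 0,"wz": 0,"grip": 0}
    - {"dx": 0,"dy": -0.2,"dz": 10,"wx": 0.2,"wy": 0,"wz": 0,"grip": 0}
    - {"dx": 0,"dy": -0.2,"dz": 9,"wx": 0.2,"wy": 0,"wz": 0,"grip": 0}
    - {"dx": 0,"dy": 0,"dz": 0,"wx": 0,"wy": 0,"wz": 0,"grip": 0}

```text
time: 15.02
tcp_pos: [0.5267, -0.1786, 0.0918]
tcp_rot: [-0.001, 0.709, -0.705, 0.001]
contact_force: [0.1, -1.1, -0.8]
finger_gap: 0.0855
```

```bash
python3 st.py
```

```text
down in tool [-3.0e-04  3.7e-03  1.0e+00] yaw 1.5762 tgt [-0.1 -1.   0.8] F [ 0.1 -1.1 -0.8] M [ 0.    0.15 -0.02] tcp [ 0.5267 -0.1786  0.0918] gap 0.0855 q6 -0.02 15.0167
```

Call:
apply_moves:
  deltas:
    - {"dx": 0,"dy": -1,"dz": 1,"wx": -0.2,"wy": 0,"wz": 0,"grip": 0}
    - {"dx": 0,"dy": 0,"dz": 0,"wx": 0,"wy": 0,"wz": 0,"grip": 0.6}
    - {"dx": 0,"dy": 0,"dz": 0,"wx": 0,"wy": 0,"wz": 0,"grip": 1}
    - {"dx": 0,"dy": 0,"dz": 0,"wx": 0,"wy": 0,"wz": 0,"grip": 1}
    - {"dx": 0,"dy": 0,"dz": 0,"wx": 0,"wy": 0,"wz": 0,"grip": 1}
    - {"dx": 0,"dy": 0,"dz": 0,"wx": 0,"wy": 0,"wz": 0,"grip": 1}
    - {"dx": 0,"dy": 0,"dz": 0,"wx": 0,"wy": 0,"wz": 0,"grip": 1}
  grip_force: 70

```text
time: 15.6
tcp_pos: [0.5288, -0.179, 0.0934]
tcp_rot: [0.0, 0.709, -0.705, 0.001]
contact_force: [0.8, -1.9, -3.5]
finger_gap: 0.015
```

```bash
python3 st.py
```

```text
down in tool [-1.1e-03  8.0e-04  1.0e+00] yaw 1.5768 tgt [-0.5  1.1  2.4] F [ 0.8 -1.9 -3.5] M [-0.26 -1.08 -0.22] tcp [ 0.5288 -0.179   0.0934] gap 0.015 q6 -0.02 15.6
```

Call:
apply_moves:
  deltas:
    - {"dx": 0,"dy": 0,"dz": 0,"wx": 0,"wy": 0,"wz": -1.5,"grip": 1}

```text
time: 15.68
tcp_pos: [0.5289, -0.179, 0.0933]
tcp_rot: [-0.0, 0.718, -0.696, 0.001]
contact_force: [3.2, -1.7, -6.3]
finger_gap: 0.0147
```

```bash
python3 st.py
```

```text
down in tool [-9.0e-04  1.5e-03  1.0e+00] yaw 1.6016 tgt [-0.5  1.2  2.3] F [ 3.2 -1.7 -6.3] M [-0.62 -1.26 -0.71] tcp [ 0.5289 -0.179   0.0933] gap 0.0147 q6 0.005 15.6833
```

Call:
apply_moves:
  deltas:
    - {"dx": 0,"dy": 0,"dz": 0,"wx": 0,"wy": 0,"wz": 1.5,"grip": 1}
    - {"dx": 0,"dy": 0,"dz": -3,"wx": 0,"wy": 0,"wz": 0,"grip": 1}

```text
time: 15.85
tcp_pos: [0.5283, -0.1784, 0.094]
tcp_rot: [-0.001, 0.708, -0.706, -0.0]
contact_force: [11.1, -4.5, -39.4]
finger_gap: 0.0146
```

```bash
python3 st.py
```

```text
down in tool [1.e-03 8.e-04 1.e+00] yaw 1.5736 tgt [0.1 0.6 3. ] F [ 11.1  -4.5 -39.4] M [-2.04 -4.67 -0.41] tcp [ 0.5283 -0.1784  0.094 ] gap 0.0146 q6 -0.021 15.85
```

Call:
apply_moves:
  deltas:
    - {"dx": 0,"dy": 0,"dz": -4,"wx": 0,"wy": 0,"wz": 0,"grip": 1}

```text
time: 15.93
tcp_pos: [0.528, -0.178, 0.0948]
tcp_rot: [-0.001, 0.707, -0.707, -0.001]
contact_force: [14.4, -7.9, -41.3]
finger_gap: 0.0147
```

```bash
python3 st.py
```

```text
down in tool [2.5e-03 2.0e-04 1.0e+00] yaw 1.5719 tgt [0.5 0.3 3.8] F [ 14.4  -7.9 -41.3] M [-3.69 -5.89 -0.42] tcp [ 0.528  -0.178   0.0948] gap 0.0147 q6 -0.021 15.9333
```

The cap is truly caught: −41 N at about 2–3 mm up. I'll seat it again so it isn't pressed against the catch, then feel for the real stop.

Call:
apply_moves:
  deltas:
    - {"dx": 0,"dy": 0,"dz": 2,"wx": 0,"wy": 0,"wz": 0,"grip": 1}
    - {"dx": 0,"dy": 0,"dz": 2,"wx": 0,"wy": 0,"wz": 0,"grip": 1}

```text
time: 16.1
tcp_pos: [0.5292, -0.1791, 0.0929]
tcp_rot: [-0.001, 0.708, -0.706, 0.0]
contact_force: [-6.3, 10.8, 20.7]
finger_gap: 0.0148
```

```bash
python3 st.py
```

```text
down in tool [6.0e-04 1.6e-03 1.0e+00] yaw 1.573 tgt [-0.6  1.5  1.9] F [-6.3 10.8 20.7] M [ 3.67  3.   -0.27] tcp [ 0.5292 -0.1791  0.0929] gap 0.0148 q6 -0.021 16.1
```

Call:
apply_moves:
  deltas:
    - {"dx": 0,"dy": 0,"dz": 0,"wx": 0,"wy": 0,"wz": 0,"grip": 1}
    - {"dx": 0,"dy": 0,"dz": 0,"wx": 0,"wy": 0,"wz": -2,"grip": 1}

```text
time: 16.27
tcp_pos: [0.5292, -0.1788, 0.0931]
tcp_rot: [-0.001, 0.72, -0.694, 0.0]
contact_force: [3.0, -0.6, -3.6]
finger_gap: 0.0149
```

```bash
python3 st.py
```

```text
down in tool [0.0011 0.0018 1.    ] yaw 1.6066 tgt [-0.4  1.5  2.1] F [ 3.  -0.6 -3.6] M [-0.54 -0.71 -1.13] tcp [ 0.5292 -0.1788  0.0931] gap 0.0149 q6 0.013 16.2667
```

Call:
apply_moves:
  deltas:
    - {"dx": 0,"dy": 0,"dz": 0,"wx": 0,"wy": 0,"wz": -2,"grip": 1}
    - {"dx": 0,"dy": 0,"dz": 0,"wx": 0,"wy": 0,"wz": -2,"grip": 1}

```text
time: 16.43
tcp_pos: [0.5295, -0.1788, 0.0931]
tcp_rot: [-0.002, 0.743, -0.669, 0.0]
contact_force: [1.2, -0.2, -1.3]
finger_gap: 0.015
```

```bash
python3 st.py
```

```text
down in tool [0.0017 0.003  1.    ] yaw 1.6751 tgt [-0.5  1.8  2.1] F [ 1.2 -0.2 -1.3] M [-0.44 -0.27 -2.09] tcp [ 0.5295 -0.1788  0.0931] gap 0.015 q6 0.083 16.4333
```

Mz of −2.1 confirms a hard stop. Residual torque on a small stem could jam the lift through friction, so I'll back off until Mz is about zero before lifting.

Call:
apply_moves:
  deltas:
    - {"dx": 0,"dy": 0,"dz": 0,"wx": 0,"wy": 0,"wz": 3,"grip": 1}
    - {"dx": 0,"dy": 0,"dz": 0,"wx": 0,"wy": 0,"wz": 0,"grip": 1}

```text
time: 16.6
tcp_pos: [0.5295, -0.1789, 0.0931]
tcp_rot: [-0.002, 0.725, -0.689, 0.0]
contact_force: [1.3, 0.0, -2.3]
finger_gap: 0.0147
```

```bash
python3 st.py
```

```text
down in tool [0.0023 0.0029 1.    ] yaw 1.6212 tgt [-0.5  1.7  2.1] F [ 1.3  0.  -2.3] M [-0.09  0.01 -0.46] tcp [ 0.5295 -0.1789  0.0931] gap 0.0147 q6 0.03 16.6
```

Call:
apply_moves:
  deltas:
    - {"dx": 0,"dy": 0,"dz": 0,"wx": 0,"wy": 0,"wz": 1,"grip": 1}
    - {"dx": 0,"dy": 0,"dz": 0,"wx": 0,"wy": 0,"wz": 0,"grip": 1}

```text
time: 16.77
tcp_pos: [0.5294, -0.1789, 0.0931]
tcp_rot: [-0.002, 0.719, -0.695, 0.0]
contact_force: [1.5, -0.2, -1.6]
finger_gap: 0.0149
```

```bash
python3 st.py
```

```text
down in tool [0.0022 0.0026 1.    ] yaw 1.6051 tgt [-0.5  1.7  2.1] F [ 1.5 -0.2 -1.6] M [-0.18 -0.1  -0.11] tcp [ 0.5294 -0.1789  0.0931] gap 0.0149 q6 0.013 16.7667
```

Call:
apply_moves:
  deltas:
    - {"dx": 0,"dy": 0,"dz": 0,"wx": 0,"wy": 0,"wz": 1,"grip": 1}
    - {"dx": 0,"dy": 0,"dz": 0,"wx": 0,"wy": 0,"wz": 0,"grip": 1}

```text
time: 16.93
tcp_pos: [0.5294, -0.1789, 0.0931]
tcp_rot: [-0.001, 0.713, -0.701, 0.0]
contact_force: [1.2, -1.0, -2.1]
finger_gap: 0.0147
```

```bash
python3 st.py
```

```text
down in tool [0.0019 0.0022 1.    ] yaw 1.5887 tgt [-0.5  1.6  2.1] F [ 1.2 -1.  -2.1] M [-0.27 -0.03  0.09] tcp [ 0.5294 -0.1789  0.0931] gap 0.0147 q6 -0.003 16.9333
```

Call:
apply_moves:
  deltas:
    - {"dx": 0,"dy": 0,"dz": 0,"wx": 0,"wy": 0,"wz": 1,"grip": 1}
    - {"dx": 0.3,"dy": -0.6,"dz": -2,"wx": 0,"wy": 0,"wz": 0,"grip": 1}
    - {"dx": 0.3,"dy": -0.6,"dz": -3,"wx": 0,"wy": 0,"wz": 0,"grip": 1}

```text
time: 17.18
tcp_pos: [0.5285, -0.1785, 0.0936]
tcp_rot: [0.001, -0.706, 0.708, 0.002]
contact_force: [10.5, -4.3, -37.2]
finger_gap: 0.0148
```

```bash
python3 st.py
```

```text
down in tool [ 0.0044 -0.002   1.    ] yaw 1.5681 tgt [-0.   0.8  2.6] F [ 10.5  -4.3 -37.2] M [-2.21 -4.31 -0.23] tcp [ 0.5285 -0.1785  0.0936] gap 0.0148 q6 -0.021 17.1833
```

Call:
apply_moves:
  deltas:
    - {"dx": 0.4,"dy": -1,"dz": -3,"wx": 0,"wy": 0,"wz": 0,"grip": 1}

```text
time: 17.27
tcp_pos: [0.5285, -0.1786, 0.0937]
tcp_rot: [0.001, -0.705, 0.709, 0.004]
contact_force: [7.4, -3.6, -29.1]
finger_gap: 0.0143
```

```bash
python3 st.py
```

```text
down in tool [ 0.0059 -0.0042  1.    ] yaw 1.566 tgt [-0.   0.8  2.7] F [  7.4  -3.6 -29.1] M [-1.94 -3.23 -0.21] tcp [ 0.5285 -0.1786  0.0937] gap 0.0143 q6 -0.02 17.2667
```

```bash
python3 - <<'E'
from h import *
a=cv2.imread('pics/w5.png')[165:305,235:385];b=cv2.imread('pics/w7.png')[165:315,235:385]
a=cv2.copyMakeBorder(a,0,10,0,0,0)
o=np.hstack([cv2.resize(x,None,fx=2.6,fy=2.6,interpolation=cv2.INTER_CUBIC) for x in (a,b)])
cv2.imwrite('pics/cmp.png',np.clip(o*1.4,0,255).astype(np.uint8)); print(o.shape)
E
```

```text
(390, 780, 3)
```

View pics/cmp.png

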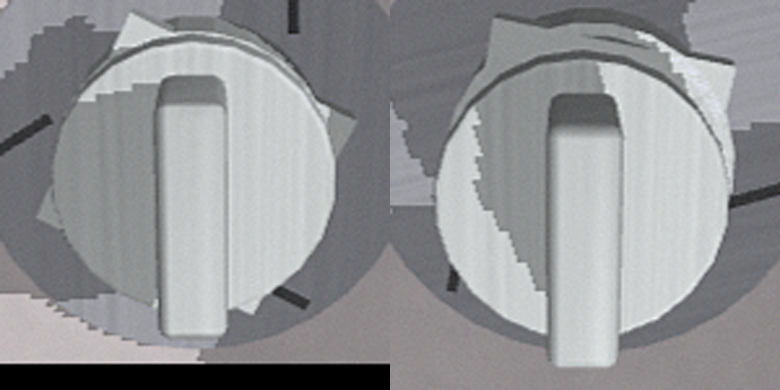

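The left half (w5) and right half (w7) show the disc at about the same scale: 108.5 px against 113 px, which is the change expected from the range. The wing is aligned with the tool in both. The cap may be wedged up against its catch, so I'll press it down, turn back a little until it runs free, and come to the stop again seated.

Call:
apply_moves:
  deltas:
    - {"dx": 0,"dy": 0,"dz": 2,"wx": 0.2,"wy": 0.3,"wz": 0,"grip": 1}
    - {"dx": 0,"dy": 0,"dz": 1,"wx": 0,"wy": 0,"wz": 2,"grip": 1}
    - {"dx": 0,"dy": 0,"dz": 0.5,"wx": 0,"wy": 0,"wz": 3,"grip": 1}
    - {"dx": 0,"dy": 0,"dz": 0.5,"wx": 0,"wy": 0,"wz": 3,"grip": 1}

```text
time: 17.6
tcp_pos: [0.5274, -0.179, 0.093]
tcp_rot: [-0.001, -0.653, 0.757, 0.001]
contact_force: [-1.9, -2.5, -0.0]
finger_gap: 0.0148
```

```bash
python3 st.py
```

```text
down in tool [-0.0013 -0.0031  1.    ] yaw 1.4236 tgt [-0.6 -0.3  2. ] F [-1.9 -2.5 -0. ] M [-0.85  0.72  0.02] tcp [ 0.5274 -0.179   0.093 ] gap 0.0148 q6 -0.173 17.6
```

Call:
apply_moves:
  deltas:
    - {"dx": 0,"dy": 0,"dz": 0.5,"wx": 0,"wy": 0,"wz": 3,"grip": 1}
    - {"dx": 0,"dy": 0,"dz": 0,"wx": 0,"wy": 0,"wz": 0,"grip": 1}

```text
time: 17.77
tcp_pos: [0.5267, -0.1795, 0.0934]
tcp_rot: [-0.002, -0.631, 0.776, 0.001]
contact_force: [0.2, -1.1, -1.8]
finger_gap: 0.0146
```

```bash
python3 st.py
```

```text
down in tool [-0.0022 -0.0034  1.    ] yaw 1.3658 tgt [-1.2 -0.8  2.4] F [ 0.2 -1.1 -1.8] M [-0.18 -0.15  0.01] tcp [ 0.5267 -0.1795  0.0934] gap 0.0146 q6 -0.231 17.7667
```

Call:
apply_moves:
  deltas:
    - {"dx": 0,"dy": 0,"dz": 0,"wx": 0,"wy": 0,"wz": -3,"grip": 1}
    - {"dx": 0,"dy": 0,"dz": 0,"wx": 0,"wy": 0,"wz": 0,"grip": 1}

```text
time: 17.93
tcp_pos: [0.527, -0.1796, 0.0939]
tcp_rot: [-0.001, -0.653, 0.758, 0.0]
contact_force: [-0.0, -1.1, -2.6]
finger_gap: 0.0151
```

```bash
python3 st.py
```

```text
down in tool [-0.0018 -0.0025  1.    ] yaw 1.422 tgt [-1.2 -0.6  2.9] F [-0.  -1.1 -2.6] M [-0.09  0.03 -0.04] tcp [ 0.527  -0.1796  0.0939] gap 0.0151 q6 -0.174 17.9333
```

Call:
apply_moves:
  deltas:
    - {"dx": 0,"dy": 0,"dz": 0,"wx": 0,"wy": 0,"wz": -2,"grip": 1}
    - {"dx": 0,"dy": 0,"dz": 0,"wx": 0,"wy": 0,"wz": 0,"grip": 1}

```text
time: 18.1
tcp_pos: [0.5272, -0.1795, 0.0939]
tcp_rot: [-0.001, -0.666, 0.746, 0.0]
contact_force: [0.6, -0.5, -3.9]
finger_gap: 0.015
```

```bash
python3 st.py
```

```text
down in tool [-0.0013 -0.0017  1.    ] yaw 1.4573 tgt [-1.1 -0.4  2.9] F [ 0.6 -0.5 -3.9] M [-0.32 -0.26 -0.15] tcp [ 0.5272 -0.1795  0.0939] gap 0.015 q6 -0.138 18.1
```

Call:
apply_moves:
  deltas:
    - {"dx": 0,"dy": 0,"dz": 0,"wx": 0,"wy": 0,"wz": -2,"grip": 1}
    - {"dx": 0,"dy": 0,"dz": 0,"wx": 0,"wy": 0,"wz": 0,"grip": 1}

```text
time: 18.27
tcp_pos: [0.5275, -0.1794, 0.0939]
tcp_rot: [-0.001, -0.678, 0.735, 0.0]
contact_force: [0.6, 0.5, -2.7]
finger_gap: 0.0146
```

```bash
python3 st.py
```

```text
down in tool [-7.e-04 -1.e-03  1.e+00] yaw 1.4899 tgt [-0.9 -0.1  2.9] F [ 0.6  0.5 -2.7] M [ 0.02 -0.15 -0.32] tcp [ 0.5275 -0.1794  0.0939] gap 0.0146 q6 -0.105 18.2667
```

Call:
apply_moves:
  deltas:
    - {"dx": 0,"dy": 0,"dz": 0,"wx": 0,"wy": 0,"wz": -2,"grip": 1}
    - {"dx": 0,"dy": 0,"dz": 0,"wx": 0,"wy": 0,"wz": 0,"grip": 1}

```text
time: 18.43
tcp_pos: [0.528, -0.1792, 0.0939]
tcp_rot: [-0.0, -0.689, 0.725, -0.0]
contact_force: [0.5, 0.0, -3.7]
finger_gap: 0.0145
```

```bash
python3 st.py
```

```text
down in tool [-0.  0.  1.] yaw 1.5208 tgt [-0.7  0.3  2.9] F [ 0.5  0.  -3.7] M [ 0.3  -0.53 -0.21] tcp [ 0.528  -0.1792  0.0939] gap 0.0145 q6 -0.074 18.4333
```

Call:
apply_moves:
  deltas:
    - {"dx": 0,"dy": 0,"dz": 0.5,"wx": 0,"wy": 0,"wz": 2,"grip": 1}
    - {"dx": 0,"dy": 0,"dz": 0,"wx": 0,"wy": 0,"wz": 1,"grip": 1}
    - {"dx": 0,"dy": 0,"dz": 0,"wx": 0,"wy": 0,"wz": 0,"grip": 1}

```text
time: 18.68
tcp_pos: [0.5274, -0.1791, 0.0939]
tcp_rot: [-0.0, -0.667, 0.745, 0.0]
contact_force: [0.5, -0.8, -4.2]
finger_gap: 0.0151
```

```bash
python3 st.py
```

```text
down in tool [-2.0e-04 -1.2e-03  1.0e+00] yaw 1.4608 tgt [-0.7 -0.3  2.9] F [ 0.5 -0.8 -4.2] M [-0.11 -0.29 -0.13] tcp [ 0.5274 -0.1791  0.0939] gap 0.0151 q6 -0.134 18.6833
```

Call:
apply_moves:
  deltas:
    - {"dx": 1,"dy": -2.5,"dz": -2.5,"wx": 0,"wy": 0,"wz": 0,"grip": 1}

```text
time: 18.77
tcp_pos: [0.5277, -0.1797, 0.0951]
tcp_rot: [-0.001, -0.667, 0.745, 0.002]
contact_force: [-4.6, 5.4, -9.5]
finger_gap: 0.015
```

```bash
python3 st.py
```

```text
down in tool [ 8.0e-04 -4.9e-03  1.0e+00] yaw 1.4593 tgt [-1.2  0.1  4.1] F [-4.6  5.4 -9.5] M [ 2.15  1.79 -0.1 ] tcp [ 0.5277 -0.1797  0.0951] gap 0.015 q6 -0.132 18.7667
```

Call:
apply_moves:
  deltas:
    - {"dx": 1,"dy": -2.5,"dz": -3.5,"wx": 0,"wy": 0,"wz": 0,"grip": 1}

```text
time: 18.85
tcp_pos: [0.5276, -0.1796, 0.096]
tcp_rot: [-0.002, -0.666, 0.746, 0.005]
contact_force: [4.6, 6.4, -33.2]
finger_gap: 0.0148
```

```bash
python3 st.py
```

```text
down in tool [ 0.0032 -0.0103  0.9999] yaw 1.4574 tgt [-1.1 -0.1  5. ] F [  4.6   6.4 -33.2] M [ 2.14 -1.47 -0.24] tcp [ 0.5276 -0.1796  0.096 ] gap 0.0148 q6 -0.13 18.85
```

At yaw 1.46 the cap rises about 2 mm and is caught. At about 1.57 it jammed with hardly any rise under 10 N of side load, so the hard stop is nearer 1.6. I'll go there seated, null the torque, and lift with side-load compensation.

Call:
apply_moves:
  deltas:
    - {"dx": 0,"dy": 0,"dz": 2,"wx": 0.6,"wy": 0.2,"wz": 0,"grip": 1}
    - {"dx": 0,"dy": 0,"dz": 1.5,"wx": 0,"wy": 0,"wz": -3,"grip": 1}
    - {"dx": 0,"dy": 0,"dz": 0.5,"wx": 0,"wy": 0,"wz": -3,"grip": 1}
    - {"dx": 0,"dy": 0,"dz": 0.5,"wx": 0,"wy": 0,"wz": -3,"grip": 1}

```text
time: 19.18
tcp_pos: [0.5291, -0.1791, 0.0932]
tcp_rot: [-0.001, 0.723, -0.691, 0.001]
contact_force: [0.8, 1.4, -2.4]
finger_gap: 0.015
```

```bash
python3 st.py
```

```text
down in tool [-7.0e-04  3.2e-03  1.0e+00] yaw 1.6161 tgt [-0.7  1.4  2.2] F [ 0.8  1.4 -2.4] M [ 0.22 -0.01 -1.27] tcp [ 0.5291 -0.1791  0.0932] gap 0.015 q6 0.02 19.1833
```

Call:
apply_moves:
  deltas:
    - {"dx": 0,"dy": 0,"dz": 0.5,"wx": 0,"wy": 0,"wz": 0,"grip": 1}

```text
time: 19.27
tcp_pos: [0.5293, -0.1792, 0.0932]
tcp_rot: [-0.001, 0.723, -0.69, 0.002]
contact_force: [-2.6, 2.0, 1.4]
finger_gap: 0.0144
```

```bash
python3 st.py
```

```text
down in tool [-8.0e-04  4.2e-03  1.0e+00] yaw 1.6175 tgt [-0.7  1.6  2.2] F [-2.6  2.   1.4] M [ 0.7   1.04 -0.66] tcp [ 0.5293 -0.1792  0.0932] gap 0.0144 q6 0.022 19.2667
```

Call:
apply_moves:
  deltas:
    - {"dx": 0,"dy": 0,"dz": 0,"wx": -0.2,"wy": 0,"wz": 2,"grip": 1}
    - {"dx": 0,"dy": 0,"dz": 0,"wx": 0,"wy": 0,"wz": 0.5,"grip": 1}
    - {"dx": 0.7,"dy": -2,"dz": -2.5,"wx": 0,"wy": 0,"wz": 0,"grip": 1}

```text
time: 19.52
tcp_pos: [0.5291, -0.1792, 0.0934]
tcp_rot: [-0.001, -0.706, 0.708, 0.001]
contact_force: [2.2, 0.7, -34.3]
finger_gap: 0.0149
```

```bash
python3 st.py
```

```text
down in tool [ 4.0e-04 -2.6e-03  1.0e+00] yaw 1.569 tgt [-0.7  1.4  2.4] F [  2.2   0.7 -34.3] M [ 0.56 -0.92  0.06] tcp [ 0.5291 -0.1792  0.0934] gap 0.0149 q6 -0.025 19.5167
```

Call:
apply_moves:
  deltas:
    - {"dx": 0.7,"dy": -2,"dz": -3,"wx": 0,"wy": 0,"wz": 0,"grip": 1}

```text
time: 19.6
tcp_pos: [0.5291, -0.1792, 0.0935]
tcp_rot: [-0.002, -0.706, 0.708, 0.003]
contact_force: [4.9, 0.5, -32.0]
finger_gap: 0.0149
```

```bash
python3 st.py
```

```text
down in tool [ 0.0022 -0.0068  1.    ] yaw 1.5674 tgt [-0.7  1.4  2.5] F [  4.9   0.5 -32. ] M [ 0.07 -2.    0.07] tcp [ 0.5291 -0.1792  0.0935] gap 0.0149 q6 -0.024 19.6
```

Call:
apply_moves:
  deltas:
    - {"dx": 0.7,"dy": -2,"dz": -3,"wx": 0,"wy": 0,"wz": 0,"grip": 1}

```text
time: 19.68
tcp_pos: [0.5293, -0.1792, 0.0935]
tcp_rot: [-0.003, -0.705, 0.709, 0.005]
contact_force: [3.3, 0.9, -26.6]
finger_gap: 0.0146
```

```bash
python3 st.py
```

```text
down in tool [ 0.0039 -0.011   0.9999] yaw 1.5662 tgt [-0.7  1.5  2.5] F [  3.3   0.9 -26.6] M [ 0.27 -1.5   0.11] tcp [ 0.5293 -0.1792  0.0935] gap 0.0146 q6 -0.022 19.6833
```

With no side load and no torque it is still rigid here, so I suspect the cap has been forced past its true stop. Free turning ended near yaw 1.43, which puts the release window at about 1.34–1.43. I'll seat it, turn back to about 1.39 and lift there.

Call:
apply_moves:
  deltas:
    - {"dx": 0,"dy": 0,"dz": 1,"wx": 0.6,"wy": 0.2,"wz": 0,"grip": 1}
    - {"dx": 0,"dy": 0,"dz": 0,"wx": 0,"wy": 0,"wz": 4,"grip": 1}
    - {"dx": 0,"dy": 0,"dz": 0,"wx": 0,"wy": 0,"wz": 4,"grip": 1}
    - {"dx": 0,"dy": 0,"dz": 0,"wx": 0,"wy": 0,"wz": 2,"grip": 1}
    - {"dx": 0,"dy": 0,"dz": 0,"wx": 0,"wy": 0,"wz": 0,"grip": 1}

```text
time: 20.1
tcp_pos: [0.5272, -0.1805, 0.0942]
tcp_rot: [-0.003, -0.639, 0.769, 0.0]
contact_force: [-1.8, 0.3, -2.1]
finger_gap: 0.0151
```

```bash
python3 st.py
```

```text
down in tool [-0.0039 -0.0035  1.    ] yaw 1.3862 tgt [-2.  -0.1  3.2] F [-1.8  0.3 -2.1] M [ 0.45  0.71 -0.06] tcp [ 0.5272 -0.1805  0.0942] gap 0.0151 q6 -0.211 20.1
```

Call:
apply_moves:
  deltas:
    - {"dx": 0.4,"dy": -1,"dz": -2,"wx": 0,"wy": 0,"wz": 0,"grip": 1}
    - {"dx": 0.4,"dy": -1,"dz": -2.5,"wx": 0,"wy": 0,"wz": 0,"grip": 1}

```text
time: 20.27
tcp_pos: [0.527, -0.1807, 0.0968]
tcp_rot: [-0.003, -0.639, 0.769, 0.002]
contact_force: [5.0, 5.6, -32.5]
finger_gap: 0.015
```

```bash
python3 st.py
```

```text
down in tool [-0.0027 -0.007   1.    ] yaw 1.387 tgt [-2.4 -0.3  5.8] F [  5.    5.6 -32.5] M [ 1.17 -1.79 -0.14] tcp [ 0.527  -0.1807  0.0968] gap 0.015 q6 -0.207 20.2667
```

Call:
apply_moves:
  deltas:
    - {"dx": 0.4,"dy": -1,"dz": -3,"wx": 0,"wy": 0,"wz": 0,"grip": 1}

```text
time: 20.35
tcp_pos: [0.527, -0.1805, 0.0973]
tcp_rot: [-0.003, -0.639, 0.769, 0.003]
contact_force: [7.5, 4.5, -33.5]
finger_gap: 0.0145
```

```bash
python3 st.py
```

```text
down in tool [-0.0013 -0.0093  1.    ] yaw 1.3869 tgt [-2.1 -0.4  6.3] F [  7.5   4.5 -33.5] M [ 1.23 -2.88 -0.19] tcp [ 0.527  -0.1805  0.0973] gap 0.0145 q6 -0.205 20.35
```

It is clearly caught here too, with 2.6 mm of play. I'll keep a mild upward pull and sweep slowly counter-clockwise, so the cap pops up wherever the slot lines up.

Call:
apply_moves:
  deltas:
    - {"dx": 0,"dy": 0,"dz": -1,"wx": 0.5,"wy": 0.1,"wz": -1.5,"grip": 1}
    - {"dx": 0.3,"dy": -0.7,"dz": -1,"wx": 0.1,"wy": 0,"wz": -1.5,"grip": 1}

```text
time: 20.52
tcp_pos: [0.5268, -0.1806, 0.0967]
tcp_rot: [-0.002, -0.66, 0.751, -0.0]
contact_force: [-2.5, 2.5, -11.5]
finger_gap: 0.0146
```

```bash
python3 st.py
```

```text
down in tool [-0.0027 -0.0018  1.    ] yaw 1.4417 tgt [-2.2 -0.6  5.7] F [ -2.5   2.5 -11.5] M [ 1.05  0.82 -0.33] tcp [ 0.5268 -0.1806  0.0967] gap 0.0146 q6 -0.154 20.5167
```

Call:
apply_moves:
  deltas:
    - {"dx": 0.3,"dy": -0.7,"dz": -1,"wx": 0.1,"wy": 0,"wz": -1.5,"grip": 1}
    - {"dx": 0.3,"dy": -0.7,"dz": -1,"wx": 0.1,"wy": 0,"wz": -1.5,"grip": 1}

```text
time: 20.68
tcp_pos: [0.5269, -0.1806, 0.0967]
tcp_rot: [-0.001, -0.681, 0.733, -0.0]
contact_force: [-0.2, 3.9, -13.9]
finger_gap: 0.0145
```

```bash
python3 st.py
```

```text
down in tool [-0.0012 -0.001   1.    ] yaw 1.4969 tgt [-2.1 -0.6  5.7] F [ -0.2   3.9 -13.9] M [ 0.71 -0.16 -1.29] tcp [ 0.5269 -0.1806  0.0967] gap 0.0145 q6 -0.097 20.6833
```

Call:
apply_moves:
  deltas:
    - {"dx": 0.3,"dy": -0.7,"dz": -1,"wx": 0.1,"wy": 0,"wz": -1.5,"grip": 1}
    - {"dx": 0.3,"dy": -0.7,"dz": -1,"wx": 0.1,"wy": 0,"wz": -1.5,"grip": 1}

```text
time: 20.85
tcp_pos: [0.5271, -0.1805, 0.0968]
tcp_rot: [0.001, -0.699, 0.715, 0.0]
contact_force: [0.5, 2.6, -13.8]
finger_gap: 0.0147
```

```bash
python3 st.py
```

```text
down in tool [1.1e-03 6.0e-04 1.0e+00] yaw 1.5487 tgt [-2.  -0.6  5.8] F [  0.5   2.6 -13.8] M [ 0.4  -0.14 -2.12] tcp [ 0.5271 -0.1805  0.0968] gap 0.0147 q6 -0.042 20.85
```

Call:
apply_moves:
  deltas:
    - {"dx": 0.3,"dy": -0.7,"dz": -1,"wx": 0.1,"wy": 0,"wz": -1.5,"grip": 1}
    - {"dx": 0.3,"dy": -0.7,"dz": -1,"wx": 0.1,"wy": 0,"wz": -1.5,"grip": 1}

```text
time: 21.02
tcp_pos: [0.5277, -0.1802, 0.0967]
tcp_rot: [-0.003, 0.717, -0.697, -0.0]
contact_force: [2.6, 3.7, -18.3]
finger_gap: 0.0148
```

```bash
python3 st.py
```

```text
down in tool [0.0041 0.0037 1.    ] yaw 1.5984 tgt [-1.7 -0.   5.7] F [  2.6   3.7 -18.3] M [ 0.97 -1.12 -1.55] tcp [ 0.5277 -0.1802  0.0967] gap 0.0148 q6 0.012 21.0167
```

Call:
apply_moves:
  deltas:
    - {"dx": 0,"dy": 0,"dz": 2,"wx": 0,"wy": 0,"wz": 0,"grip": 1}
    - {"dx": 0,"dy": 0,"dz": 0,"wx": 0,"wy": 0,"wz": 0,"grip": 0}
    - {"dx": 0,"dy": 0,"dz": 0,"wx": 0,"wy": 0,"wz": 0,"grip": 0}
    - {"dx": 0,"dy": 0,"dz": 0,"wx": 0,"wy": 0,"wz": 0,"grip": 0}
    - {"dx": 0,"dy": 0,"dz": -15,"wx": 0,"wy": 0,"wz": 0,"grip": 0}
    - {"dx": 0,"dy": 0,"dz": -20,"wx": 0,"wy": 0,"wz": 0,"grip": 0}
    - {"dx": 0,"dy": 0,"dz": -20,"wx": 0,"wy": 0,"wz": 0,"grip": 0}
    - {"dx": 0,"dy": 0,"dz": -20,"wx": 0,"wy": 0,"wz": 0,"grip": 0}
    - {"dx": 0,"dy": 0,"dz": -20,"wx": 0,"wy": 0,"wz": 0,"grip": 0}
    - {"dx": 0,"dy": 0,"dz": 0,"wx": 0,"wy": 0,"wz": 0,"grip": 0}

```text
time: 21.85
tcp_pos: [0.5344, -0.1839, 0.2031]
tcp_rot: [-0.006, 0.721, -0.693, 0.009]
contact_force: [0.1, -0.4, 1.3]
finger_gap: 0.0854
```

```bash
python3 st.py; python3 - <<'E'
from h import *
s=readout.state();im,i=snap('wrist','w8.png')
a=im[150:330,220:400,::-1]
cv2.imwrite('pics/w8c.png',cv2.resize(a,None,fx=3.2,fy=3.2,interpolation=cv2.INTER_CUBIC))
E
```

```text
down in tool [-0.0059  0.0211  0.9998] yaw 1.61 tgt [ -6.4   8.9 111.9] F [ 0.1 -0.4  1.3] M [ 0.   -0.06 -0.01] tcp [ 0.5344 -0.1839  0.2031] gap 0.0854 q6 0.018 21.85
```

View pics/w8c.png

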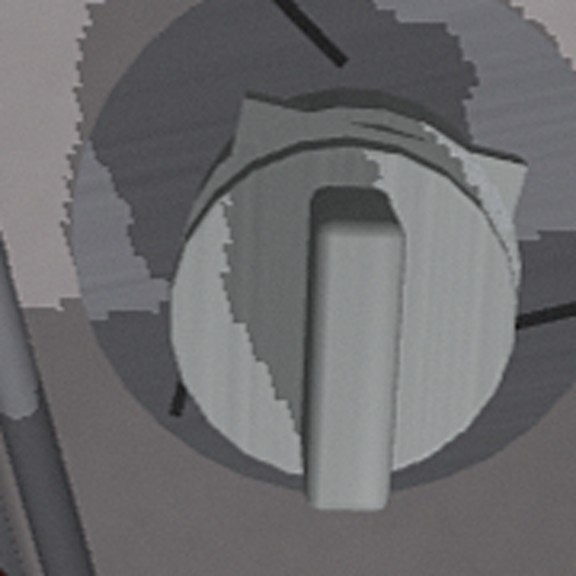

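The wing now sits about 2.5° clockwise of the tool, i.e. at yaw ≈1.57, so it slipped in the pads when overdriven. The true stop, where torque first rises, is about 1.43–1.44. Next I'll re-grip aligned with the wing, turn back to ~1.40 and lift without touching the stop.

Call:
apply_moves:
  deltas:
    - {"dx": -5.5,"dy": 7,"dz": 15,"wx": -1.2,"wy": -0.3,"wz": 2.5,"grip": 0}
    - {"dx": 0,"dy": 0,"dz": 17,"wx": 0.1,"wy": 0,"wz": 0,"grip": 0}
    - {"dx": 0,"dy": -0.5,"dz": 17,"wx": 0.1,"wy": 0,"wz": 0,"grip": 0}
    - {"dx": 0,"dy": -0.5,"dz": 17,"wx": 0.1,"wy": 0,"wz": 0,"grip": 0}
    - {"dx": 0,"dy": 0,"dz": 12,"wx": 0.1,"wy": 0,"wz": 0,"grip": 0}
    - {"dx": 0,"dy": 0,"dz": 0,"wx": 0,"wy": 0,"wz": 0,"grip": 0}

```text
time: 22.4
tcp_pos: [0.5303, -0.1796, 0.1234]
tcp_rot: [0.005, -0.705, 0.709, -0.006]
contact_force: [-0.5, 0.5, -0.1]
finger_gap: 0.0856
```

```bash
python3 st.py
```

```text
down in tool [-0.0018  0.0151  0.9999] yaw 1.5659 tgt [-1.1  3.1 32.3] F [-0.5  0.5 -0.1] M [ 0.05  0.07 -0.07] tcp [ 0.5303 -0.1796  0.1234] gap 0.0856 q6 -0.031 22.4
```

Call:
apply_moves:
  deltas:
    - {"dx": -1,"dy": 2,"dz": 10,"wx": -0.9,"wy": -0.1,"wz": 0,"grip": 0}
    - {"dx": 0,"dy": 0,"dz": 10,"wx": 0,"wy": 0,"wz": 0,"grip": 0}
    - {"dx": 0,"dy": 0,"dz": 7,"wx": 0,"wy": 0,"wz": 0,"grip": 0}
    - {"dx": 0,"dy": 0,"dz": 0,"wx": 0,"wy": 0,"wz": 0,"grip": 0}

```text
time: 22.73
tcp_pos: [0.5289, -0.1789, 0.0948]
tcp_rot: [-0.001, -0.706, 0.709, 0.0]
contact_force: [-0.3, 0.7, -0.7]
finger_gap: 0.0849
```

```bash
python3 st.py
```

```text
down in tool [-8.0e-04 -1.4e-03  1.0e+00] yaw 1.5667 tgt [-0.4  1.2  3.8] F [-0.3  0.7 -0.7] M [0.04 0.09 0.03] tcp [ 0.5289 -0.1789  0.0948] gap 0.0849 q6 -0.03 22.7333
```

Aligned. I'll grip, and then turn back clockwise about 9.5°.

Call:
apply_moves:
  deltas:
    - {"dx": 0,"dy": 0,"dz": 0,"wx": 0,"wy": 0,"wz": 0,"grip": 0.6}
    - {"dx": 0,"dy": 0,"dz": 0,"wx": 0,"wy": 0,"wz": 0,"grip": 1}
    - {"dx": 0,"dy": 0,"dz": 0,"wx": 0,"wy": 0,"wz": 0,"grip": 1}
    - {"dx": 0,"dy": 0,"dz": 0,"wx": 0,"wy": 0,"wz": 0,"grip": 1}
    - {"dx": 0,"dy": 0,"dz": 0,"wx": 0,"wy": 0,"wz": 0,"grip": 1}
    - {"dx": 0,"dy": 0,"dz": 0,"wx": 0,"wy": 0,"wz": 0,"grip": 1}
  grip_force: 60

```text
time: 23.23
tcp_pos: [0.529, -0.1792, 0.096]
tcp_rot: [-0.001, -0.706, 0.708, -0.0]
contact_force: [-0.1, 0.3, -6.8]
finger_gap: 0.0149
```

```bash
python3 st.py
```

```text
down in tool [-0.0013 -0.0012  1.    ] yaw 1.5669 tgt [-0.7  1.3  5. ] F [-0.1  0.3 -6.8] M [ 0.02 -0.58 -0.31] tcp [ 0.529  -0.1792  0.096 ] gap 0.0149 q6 -0.03 23.2333
```

Call:
apply_moves:
  deltas:
    - {"dx": 0,"dy": 0,"dz": 0,"wx": 0,"wy": 0,"wz": 2,"grip": 1}
    - {"dx": 0,"dy": 0,"dz": 0,"wx": 0,"wy": 0,"wz": 2,"grip": 1}

```text
time: 23.4
tcp_pos: [0.5282, -0.1789, 0.0955]
tcp_rot: [-0.001, -0.68, 0.733, 0.0]
contact_force: [-1.4, -0.6, -1.1]
finger_gap: 0.015
```

```bash
python3 st.py
```

```text
down in tool [-5.0e-04 -1.7e-03  1.0e+00] yaw 1.4953 tgt [-0.3  0.5  4.5] F [-1.4 -0.6 -1.1] M [0.03 0.29 0.01] tcp [ 0.5282 -0.1789  0.0955] gap 0.015 q6 -0.101 23.4
```

Call:
apply_moves:
  deltas:
    - {"dx": 0,"dy": 0,"dz": 0,"wx": 0,"wy": 0,"wz": 2,"grip": 1}
    - {"dx": 0,"dy": 0,"dz": 0,"wx": 0,"wy": 0,"wz": 2,"grip": 1}
    - {"dx": 0,"dy": 0,"dz": 0,"wx": 0,"wy": 0,"wz": 1.5,"grip": 1}

```text
time: 23.65
tcp_pos: [0.527, -0.1792, 0.0955]
tcp_rot: [-0.002, -0.642, 0.767, 0.001]
contact_force: [-0.7, -2.1, -1.0]
finger_gap: 0.0144
```

```bash
python3 st.py
```

```text
down in tool [-0.0013 -0.0033  1.    ] yaw 1.394 tgt [-0.8 -0.6  4.5] F [-0.7 -2.1 -1. ] M [-0.63  0.06  0.01] tcp [ 0.527  -0.1792  0.0955] gap 0.0144 q6 -0.202 23.65
```

Call:
apply_moves:
  deltas:
    - {"dx": 0.3,"dy": -0.7,"dz": -2,"wx": 0.1,"wy": 0,"wz": 0,"grip": 1}
    - {"dx": 0.3,"dy": -0.7,"dz": -2,"wx": 0.1,"wy": 0,"wz": 0,"grip": 1}

```text
time: 23.82
tcp_pos: [0.5267, -0.1791, 0.0969]
tcp_rot: [-0.001, -0.641, 0.768, 0.001]
contact_force: [6.0, 1.2, -27.3]
finger_gap: 0.0149
```

```bash
python3 st.py
```

```text
down in tool [ 4.0e-04 -2.8e-03  1.0e+00] yaw 1.3916 tgt [-0.8 -0.9  5.9] F [  6.    1.2 -27.3] M [-0.32 -2.56 -0.1 ] tcp [ 0.5267 -0.1791  0.0969] gap 0.0149 q6 -0.202 23.8167
```

Call:
apply_moves:
  deltas:
    - {"dx": 0,"dy": 0,"dz": -0.5,"wx": 0,"wy": 0,"wz": -1,"grip": 1}

```text
time: 23.9
tcp_pos: [0.527, -0.1791, 0.0966]
tcp_rot: [-0.001, -0.648, 0.762, 0.001]
contact_force: [5.6, -4.7, -10.2]
finger_gap: 0.0147
```

```bash
python3 st.py
```

```text
down in tool [ 6.0e-04 -2.4e-03  1.0e+00] yaw 1.4095 tgt [-0.7 -0.6  5.6] F [  5.6  -4.7 -10.2] M [-1.95 -1.96 -0.17] tcp [ 0.527  -0.1791  0.0966] gap 0.0147 q6 -0.184 23.9
```

Call:
apply_moves:
  deltas:
    - {"dx": 0.2,"dy": -0.5,"dz": -1,"wx": 0.1,"wy": 0,"wz": -1,"grip": 1}

```text
time: 23.98
tcp_pos: [0.5273, -0.1793, 0.0966]
tcp_rot: [-0.0, -0.655, 0.756, 0.001]
contact_force: [2.3, -0.7, -14.6]
finger_gap: 0.0152
```

```bash
python3 st.py
```

```text
down in tool [ 9.0e-04 -1.4e-03  1.0e+00] yaw 1.428 tgt [-0.9 -0.3  5.6] F [  2.3  -0.7 -14.6] M [-0.53 -1.05 -0.26] tcp [ 0.5273 -0.1793  0.0966] gap 0.0152 q6 -0.165 23.9833
```

Still caught, and blocked near 1.43 while raised. Fully seated it does go on to 1.57. Seated lifts between 1.48 and 1.55 haven't been tried yet, so I'll test those.

Call:
apply_moves:
  deltas:
    - {"dx": 0,"dy": 0,"dz": 2,"wx": 0,"wy": 0,"wz": 1,"grip": 1}
    - {"dx": 0,"dy": 0,"dz": 2,"wx": 0,"wy": 0,"wz": 1,"grip": 1}

```text
time: 24.15
tcp_pos: [0.5279, -0.1795, 0.095]
tcp_rot: [-0.0, -0.642, 0.766, 0.0]
contact_force: [-8.6, 7.9, 25.3]
finger_gap: 0.015
```

```bash
python3 st.py
```

```text
down in tool [-2.e-04 -5.e-04  1.e+00] yaw 1.3952 tgt [-1.   0.4  4. ] F [-8.6  7.9 25.3] M [2.54 3.46 0.24] tcp [ 0.5279 -0.1795  0.095 ] gap 0.015 q6 -0.199 24.15
```

Call:
apply_moves:
  deltas:
    - {"dx": 0,"dy": 0,"dz": 0.7,"wx": 0,"wy": 0,"wz": -2,"grip": 1}
    - {"dx": 0,"dy": 0,"dz": 0.7,"wx": 0,"wy": 0,"wz": -2,"grip": 1}

```text
time: 24.32
tcp_pos: [0.5274, -0.1795, 0.0956]
tcp_rot: [-0.0, -0.668, 0.744, 0.0]
contact_force: [2.4, -0.5, -5.0]
finger_gap: 0.0147
```

```bash
python3 st.py
```

```text
down in tool [-6.e-04 -7.e-04  1.e+00] yaw 1.4641 tgt [-1.1 -0.2  4.6] F [ 2.4 -0.5 -5. ] M [ 0.2  -0.78 -0.32] tcp [ 0.5274 -0.1795  0.0956] gap 0.0147 q6 -0.131 24.3167
```

Call:
apply_moves:
  deltas:
    - {"dx": 0,"dy": 0,"dz": 0.7,"wx": 0,"wy": 0,"wz": -2,"grip": 1}

```text
time: 24.4
tcp_pos: [0.5277, -0.1795, 0.0956]
tcp_rot: [-0.0, -0.681, 0.732, -0.0]
contact_force: [1.2, 0.1, -3.9]
finger_gap: 0.0149
```

```bash
python3 st.py
```

```text
down in tool [-4.e-04  4.e-04  1.e+00] yaw 1.4993 tgt [-1.   0.1  4.6] F [ 1.2  0.1 -3.9] M [ 0.26 -0.51 -0.53] tcp [ 0.5277 -0.1795  0.0956] gap 0.0149 q6 -0.096 24.4
```

Call:
apply_moves:
  deltas:
    - {"dx": 0,"dy": 0,"dz": 0.7,"wx": 0,"wy": 0,"wz": -2,"grip": 1}

```text
time: 24.48
tcp_pos: [0.5281, -0.1794, 0.0955]
tcp_rot: [0.001, -0.694, 0.72, -0.001]
contact_force: [0.9, 0.8, -1.6]
finger_gap: 0.0154
```

```bash
python3 st.py
```

```text
down in tool [-1.0e-04  1.8e-03  1.0e+00] yaw 1.5343 tgt [-0.8  0.5  4.5] F [ 0.9  0.8 -1.6] M [ 0.35 -0.21 -0.7 ] tcp [ 0.5281 -0.1794  0.0955] gap 0.0154 q6 -0.06 24.4833
```

Call:
apply_moves:
  deltas:
    - {"dx": 0,"dy": 0,"dz": 0.5,"wx": 0,"wy": 0,"wz": 2,"grip": 1}
    - {"dx": 0.4,"dy": -1,"dz": -2,"wx": 0,"wy": 0,"wz": 0,"grip": 1}
    - {"dx": 0.4,"dy": -1,"dz": -2.5,"wx": 0,"wy": 0,"wz": 0,"grip": 1}

```text
time: 24.73
tcp_pos: [0.5277, -0.1787, 0.0967]
tcp_rot: [0.0, -0.68, 0.733, 0.002]
contact_force: [8.3, -0.7, -37.0]
finger_gap: 0.0151
```

```bash
python3 st.py
```

```text
down in tool [ 0.0032 -0.0022  1.    ] yaw 1.4965 tgt [-0.2 -0.   5.7] F [  8.3  -0.7 -37. ] M [-1.12 -3.52 -0.25] tcp [ 0.5277 -0.1787  0.0967] gap 0.0151 q6 -0.094 24.7333
```

Call:
apply_moves:
  deltas:
    - {"dx": 0,"dy": 0,"dz": 2,"wx": 0.2,"wy": 0,"wz": -2,"grip": 1}
    - {"dx": 0,"dy": 0,"dz": 1,"wx": 0,"wy": 0,"wz": -3,"grip": 1}
    - {"dx": 0,"dy": 0,"dz": 1,"wx": 0,"wy": 0,"wz": -3,"grip": 1}
    - {"dx": 0,"dy": 0,"dz": 0.5,"wx": 0,"wy": 0,"wz": -3,"grip": 1}

```text
time: 25.07
tcp_pos: [0.5294, -0.1794, 0.0958]
tcp_rot: [-0.003, 0.748, -0.663, 0.001]
contact_force: [0.4, -0.4, -5.7]
finger_gap: 0.015
```

```bash
python3 st.py
```

```text
down in tool [0.002  0.0051 1.    ] yaw 1.6913 tgt [-1.1  1.6  4.8] F [ 0.4 -0.4 -5.7] M [ 0.12  0.02 -2.34] tcp [ 0.5294 -0.1794  0.0958] gap 0.015 q6 0.101 25.0667
```

Call:
apply_moves:
  deltas:
    - {"dx": 0,"dy": 0,"dz": 0,"wx": -0.3,"wy": 0,"wz": 3,"grip": 1}
    - {"dx": 0,"dy": 0,"dz": 0,"wx": 0,"wy": 0,"wz": 2,"grip": 1}
    - {"dx": 0,"dy": 0,"dz": 0,"wx": 0,"wy": 0,"wz": 0,"grip": 1}
  grip_force: 100

```text
time: 25.32
tcp_pos: [0.5292, -0.1793, 0.0958]
tcp_rot: [-0.001, 0.718, -0.696, -0.001]
contact_force: [0.6, -0.4, -8.2]
finger_gap: 0.0141
```

```bash
python3 st.py
```

```text
down in tool [ 3.8e-03 -1.0e-04  1.0e+00] yaw 1.6007 tgt [-0.8  1.5  4.8] F [ 0.6 -0.4 -8.2] M [ 0.01 -0.56 -0.43] tcp [ 0.5292 -0.1793  0.0958] gap 0.0141 q6 0.012 25.3167
```

Call:
apply_moves:
  deltas:
    - {"dx": 0.6,"dy": -1.6,"dz": -3,"wx": 0,"wy": 0,"wz": 1.5,"grip": 1}
    - {"dx": 0.6,"dy": -1.6,"dz": -3,"wx": 0,"wy": 0,"wz": -1.5,"grip": 1}
    - {"dx": 0.6,"dy": -1.6,"dz": -3,"wx": 0.3,"wy": 0,"wz": 1.5,"grip": 1}

```text
time: 25.57
tcp_pos: [0.529, -0.1789, 0.0968]
tcp_rot: [-0.001, 0.708, -0.706, -0.005]
contact_force: [3.1, -0.6, -29.2]
finger_gap: 0.0144
```

```bash
python3 st.py
```

```text
down in tool [ 0.0094 -0.0057  0.9999] yaw 1.5735 tgt [-0.3  1.3  5.8] F [  3.1  -0.6 -29.2] M [-0.95 -1.65  0.04] tcp [ 0.529  -0.1789  0.0968] gap 0.0144 q6 -0.007 25.5667
```

Call:
apply_moves:
  deltas:
    - {"dx": 0.6,"dy": -1.6,"dz": -4,"wx": 0.3,"wy": 0,"wz": 1.5,"grip": 1}
    - {"dx": 0.6,"dy": -1.6,"dz": -4,"wx": 0.3,"wy": 0,"wz": 1.5,"grip": 1}

```text
time: 25.73
tcp_pos: [0.528, -0.1787, 0.097]
tcp_rot: [0.002, -0.689, 0.725, 0.007]
contact_force: [6.9, -0.8, -37.4]
finger_gap: 0.014
```

```bash
python3 st.py
```

```text
down in tool [ 0.0125 -0.0061  0.9999] yaw 1.5196 tgt [-0.1  0.3  6. ] F [  6.9  -0.8 -37.4] M [-1.68 -3.05  0.01] tcp [ 0.528  -0.1787  0.097 ] gap 0.014 q6 -0.056 25.7333
```

Call:
apply_moves:
  deltas:
    - {"dx": 0,"dy": 0,"dz": 2,"wx": 0.3,"wy": 0.7,"wz": 4,"grip": 1}
    - {"dx": 0,"dy": 0,"dz": 2,"wx": 0,"wy": 0,"wz": 4,"grip": 1}
    - {"dx": 0,"dy": 0,"dz": 1.5,"wx": 0,"wy": 0,"wz": 4,"grip": 1}
  grip_force: 60

```text
time: 25.98
tcp_pos: [0.5281, -0.1795, 0.0952]
tcp_rot: [-0.003, -0.61, 0.792, -0.0]
contact_force: [-5.6, 0.3, 5.0]
finger_gap: 0.0142
```

```bash
python3 st.py
```

```text
down in tool [-0.0047 -0.0025  1.    ] yaw 1.3133 tgt [-0.9  0.6  4.2] F [-5.6  0.3  5. ] M [-0.18  2.27  0.21] tcp [ 0.5281 -0.1795  0.0952] gap 0.0142 q6 -0.287 25.9833
```

Call:
apply_moves:
  deltas:
    - {"dx": 0,"dy": 0,"dz": 1.5,"wx": 0,"wy": 0,"wz": -2,"grip": 1}
    - {"dx": 0,"dy": 0,"dz": 1.5,"wx": 0,"wy": 0,"wz": -2,"grip": 1}

```text
time: 26.15
tcp_pos: [0.5275, -0.1802, 0.0952]
tcp_rot: [-0.004, -0.638, 0.77, -0.001]
contact_force: [-4.4, 4.1, 8.2]
finger_gap: 0.0142
```

```bash
python3 st.py
```

```text
down in tool [-0.0068 -0.0032  1.    ] yaw 1.3845 tgt [-1.7  0.1  4.2] F [-4.4  4.1  8.2] M [ 1.54  2.22 -0.16] tcp [ 0.5275 -0.1802  0.0952] gap 0.0142 q6 -0.218 26.15
```

Call:
apply_moves:
  deltas:
    - {"dx": 0,"dy": 0,"dz": 1.5,"wx": 0,"wy": 0,"wz": -2,"grip": 1}
    - {"dx": 0,"dy": 0,"dz": 1.5,"wx": 0,"wy": 0,"wz": -1.5,"grip": 1}

```text
time: 26.32
tcp_pos: [0.5271, -0.1802, 0.0953]
tcp_rot: [-0.004, -0.664, 0.748, -0.001]
contact_force: [-2.0, 4.2, 4.7]
finger_gap: 0.0143
```

```bash
python3 st.py
```

```text
down in tool [-0.0073 -0.0037  1.    ] yaw 1.4527 tgt [-1.8 -0.4  4.2] F [-2.   4.2  4.7] M [ 1.22  0.98 -0.73] tcp [ 0.5271 -0.1802  0.0953] gap 0.0143 q6 -0.151 26.3167
```

Call:
apply_moves:
  deltas:
    - {"dx": 0,"dy": 0,"dz": 1.5,"wx": 0,"wy": 0,"wz": -1.5,"grip": 1}

```text
time: 26.4
tcp_pos: [0.5273, -0.1802, 0.0953]
tcp_rot: [-0.004, -0.675, 0.738, -0.001]
contact_force: [-2.3, 2.9, 5.0]
finger_gap: 0.0142
```

```bash
python3 st.py
```

```text
down in tool [-0.0072 -0.003   1.    ] yaw 1.4812 tgt [-1.7 -0.3  4.2] F [-2.3  2.9  5. ] M [ 1.17  1.11 -1.1 ] tcp [ 0.5273 -0.1802  0.0953] gap 0.0142 q6 -0.123 26.4
```

Seated with 5 N down, the stop is clearly at about 1.42 (Mz −0.7 at 1.45). The earlier lifts began with the cap already creeping up or overdriven. I'll ease off torque while still pressing down, then lift.

Call:
apply_moves:
  deltas:
    - {"dx": 0,"dy": 0,"dz": 1.5,"wx": -0.1,"wy": -0.4,"wz": 2.5,"grip": 1}
    - {"dx": 0,"dy": 0,"dz": 1.5,"wx": 0,"wy": 0,"wz": 1.5,"grip": 1}

```text
time: 26.57
tcp_pos: [0.5277, -0.1802, 0.0954]
tcp_rot: [-0.001, -0.651, 0.759, 0.001]
contact_force: [-3.8, 3.8, 5.7]
finger_gap: 0.0143
```

```bash
python3 st.py
```

```text
down in tool [-0.0011 -0.003   1.    ] yaw 1.4166 tgt [-1.7  0.3  4.4] F [-3.8  3.8  5.7] M [1.46 1.69 0.04] tcp [ 0.5277 -0.1802  0.0954] gap 0.0143 q6 -0.177 26.5667
```

Call:
apply_moves:
  deltas:
    - {"dx": 0,"dy": 0,"dz": 0.5,"wx": 0,"wy": 0,"wz": 1,"grip": 1}
    - {"dx": 0,"dy": -0.5,"dz": -2,"wx": 0,"wy": 0,"wz": 0,"grip": 1}

```text
time: 26.73
tcp_pos: [0.527, -0.18, 0.0971]
tcp_rot: [-0.002, -0.644, 0.765, 0.002]
contact_force: [4.0, 1.3, -29.5]
finger_gap: 0.0142
```

```bash
python3 st.py
```

```text
down in tool [-8.0e-04 -4.8e-03  1.0e+00] yaw 1.3994 tgt [-1.6 -0.5  6.1] F [  4.    1.3 -29.5] M [-0.08 -1.88 -0.22] tcp [ 0.527  -0.18    0.0971] gap 0.0142 q6 -0.194 26.7333
```

Call:
apply_moves:
  deltas:
    - {"dx": 0.2,"dy": -0.8,"dz": -2,"wx": 0,"wy": 0,"wz": 0,"grip": 1}
    - {"dx": 0.2,"dy": -0.8,"dz": -2,"wx": 0,"wy": 0,"wz": 0,"grip": 1}

```text
time: 26.9
tcp_pos: [0.5271, -0.1798, 0.0973]
tcp_rot: [-0.003, -0.644, 0.765, 0.003]
contact_force: [6.2, -0.8, -26.1]
finger_gap: 0.0143
```

```bash
python3 st.py
```

```text
down in tool [ 5.0e-04 -8.6e-03  1.0e+00] yaw 1.4003 tgt [-1.4 -0.5  6.3] F [  6.2  -0.8 -26.1] M [-1.19 -2.1  -0.12] tcp [ 0.5271 -0.1798  0.0973] gap 0.0143 q6 -0.19 26.9
```

Caught again right at the counter-clockwise stop. The clockwise end was only touched briefly, so I'll re-examine it with the cap seated.

Call:
apply_moves:
  deltas:
    - {"dx": 0,"dy": 0,"dz": 2,"wx": 0.5,"wy": 0,"wz": 2,"grip": 1}
    - {"dx": 0,"dy": 0,"dz": 1,"wx": 0,"wy": 0,"wz": 5,"grip": 1}
    - {"dx": 0,"dy": 0,"dz": 0.7,"wx": 0,"wy": 0,"wz": 5,"grip": 1}
    - {"dx": 0,"dy": 0,"dz": 0.7,"wx": 0,"wy": 0,"wz": 5,"grip": 1}
    - {"dx": 0,"dy": 0,"dz": 0.7,"wx": 0,"wy": 0,"wz": 5,"grip": 1}
    - {"dx": 0,"dy": 0,"dz": 0.7,"wx": 0,"wy": 0,"wz": 5,"grip": 1}
    - {"dx": 0,"dy": 0,"dz": 0.7,"wx": 0,"wy": 0,"wz": 5,"grip": 1}
    - {"dx": 0,"dy": 0,"dz": 0.7,"wx": 0,"wy": 0,"wz": 5,"grip": 1}
    - {"dx": 0,"dy": 0,"dz": 0.7,"wx": 0,"wy": 0,"wz": 5,"grip": 1}

```text
time: 27.65
tcp_pos: [0.5249, -0.1802, 0.0953]
tcp_rot: [-0.004, -0.322, 0.947, -0.0]
contact_force: [-4.0, 4.2, 1.4]
finger_gap: 0.014
```

```bash
python3 st.py
```

```text
down in tool [-0.0077 -0.0016  1.    ] yaw 0.6565 tgt [-3.3 -0.3  4.2] F [-4.   4.2  1.4] M [1.23 1.47 0.06] tcp [ 0.5249 -0.1802  0.0953] gap 0.014 q6 -0.942 27.65
```

Call:
apply_moves:
  deltas:
    - {"dx": 0,"dy": 0,"dz": 0.7,"wx": 0,"wy": 0,"wz": 5,"grip": 1}
    - {"dx": 0,"dy": 0,"dz": 0.7,"wx": 0,"wy": 0,"wz": 5,"grip": 1}
    - {"dx": 0,"dy": 0,"dz": 0.7,"wx": 0,"wy": 0,"wz": 5,"grip": 1}
    - {"dx": 0,"dy": 0,"dz": 0.7,"wx": 0,"wy": 0,"wz": 5,"grip": 1}
    - {"dx": 0,"dy": 0,"dz": 0.7,"wx": 0,"wy": 0,"wz": 5,"grip": 1}

```text
time: 28.07
tcp_pos: [0.5235, -0.1804, 0.0951]
tcp_rot: [-0.006, -0.104, 0.995, -0.002]
contact_force: [-3.7, 1.4, 0.1]
finger_gap: 0.0138
```

```bash
python3 st.py
```

```text
down in tool [-0.0114  0.0028  0.9999] yaw 0.2079 tgt [-4.5  1.   4.1] F [-3.7  1.4  0.1] M [0.66 1.22 0.05] tcp [ 0.5235 -0.1804  0.0951] gap 0.0138 q6 -1.392 28.0667
```

Call:
apply_moves:
  deltas:
    - {"dx": 0,"dy": 0,"dz": 0.7,"wx": 0,"wy": -0.5,"wz": 4,"grip": 1}
    - {"dx": 0,"dy": 0,"dz": 0.7,"wx": 0,"wy": 0,"wz": 3,"grip": 1}
    - {"dx": 0,"dy": 0,"dz": 0.7,"wx": 0,"wy": 0,"wz": 3,"grip": 1}

```text
time: 28.32
tcp_pos: [0.5232, -0.1802, 0.0953]
tcp_rot: [-0.001, -0.014, 1.0, -0.002]
contact_force: [-1.8, 11.5, 1.3]
finger_gap: 0.0141
```

```bash
python3 st.py
```

```text
down in tool [-0.0029  0.004   1.    ] yaw 0.0281 tgt [-4.6  1.6  4.3] F [-1.8 11.5  1.3] M [4.68 0.84 0.29] tcp [ 0.5232 -0.1802  0.0953] gap 0.0141 q6 -1.571 28.3167
```

Call:
apply_moves:
  deltas:
    - {"dx": 0,"dy": 0,"dz": 0.7,"wx": 0,"wy": 0,"wz": 2,"grip": 1}
    - {"dx": 0,"dy": 0,"dz": 0.7,"wx": 0,"wy": 0,"wz": 2,"grip": 1}

```text
time: 28.48
tcp_pos: [0.5234, -0.1787, 0.0953]
tcp_rot: [-0.001, 0.021, 1.0, -0.001]
contact_force: [-2.8, 3.6, -0.3]
finger_gap: 0.014
```

```bash
python3 st.py
```

```text
down in tool [-0.0021  0.0028  1.    ] yaw -0.0422 tgt [-4.3  0.4  4.3] F [-2.8  3.6 -0.3] M [1.41 1.18 0.63] tcp [ 0.5234 -0.1787  0.0953] gap 0.014 q6 -1.642 28.4833
```

Call:
apply_moves:
  deltas:
    - {"dx": 0,"dy": 0,"dz": 0.5,"wx": -0.1,"wy": 0,"wz": -3,"grip": 1}
    - {"dx": 0,"dy": 0,"dz": 0.5,"wx": 0,"wy": 0,"wz": -1.5,"grip": 1}

```text
time: 28.65
tcp_pos: [0.5232, -0.1789, 0.0955]
tcp_rot: [-0.002, -0.02, 1.0, -0.001]
contact_force: [-2.5, -0.8, -2.3]
finger_gap: 0.0138
```

```bash
python3 st.py
```

```text
down in tool [-0.0031  0.0018  1.    ] yaw 0.0402 tgt [-4.5  0.2  4.4] F [-2.5 -0.8 -2.3] M [-0.35  0.85  0.01] tcp [ 0.5232 -0.1789  0.0955] gap 0.0138 q6 -1.558 28.65
```

Call:
apply_moves:
  deltas:
    - {"dx": -0.7,"dy": 0,"dz": -2,"wx": 0,"wy": 0,"wz": 0,"grip": 1}
    - {"dx": -0.7,"dy": 0,"dz": -2,"wx": 0,"wy": 0,"wz": 0,"grip": 1}
    - {"dx": -0.7,"dy": 0,"dz": -2,"wx": 0,"wy": 0,"wz": 0,"grip": 1}

```text
time: 28.9
tcp_pos: [0.5234, -0.1787, 0.0969]
tcp_rot: [-0.004, -0.02, 1.0, -0.0]
contact_force: [4.4, -2.8, -22.3]
finger_gap: 0.0141
```

```bash
python3 st.py
```

```text
down in tool [-8.1e-03  3.0e-04  1.0e+00] yaw 0.0397 tgt [-4.3  0.   5.8] F [  4.4  -2.8 -22.3] M [-1.47 -1.5  -0.07] tcp [ 0.5234 -0.1787  0.0969] gap 0.0141 q6 -1.557 28.9
```

```bash
python3 - <<'E'
from h import *
s=readout.state(); i=cams.camera_info('wrist'); C=np.array(i['cam_to_world'])
T=np.eye(4);T[:3,:3]=rot(s);T[:3,3]=s['tcp_pos']; X=np.linalg.inv(T)@C
def info(pos,yaw,d):
    # tool x=(-cos,-sin), y=(-sin,cos); down-in-tool d
    z=np.array(d)/np.linalg.norm(d)
    R0=np.array([[-np.cos(yaw),-np.sin(yaw),0],[-np.sin(yaw),np.cos(yaw),0],[0,0,-1.]])
    # R.T@[0,0,-1]=d -> small rotation
    ax=np.cross(z,[0,0,1]); R=R0@Ro.from_rotvec(ax).as_matrix()
    M=np.eye(4);M[:3,:3]=R;M[:3,3]=pos; assert np.allclose(R.T@[0,0,-1],z,atol=2e-3)
    return dict(mtx=i['mtx'],cam_to_world=M@X)
def gnd(I,p,z):
    o,d=ray(I,*p); return o+d*(z-o[2])/d[2]
I7=info([.5256,-.177,.1931],1.5764,[0,-.003,1]); I8=info([.5344,-.1839,.2031],1.61,[-.0059,.0211,1])
I5=info([.52428,-.17613,.2027],.2536,[-.003,-.001,1])
def ang(I,a,b,z):
    q=gnd(I,b,z)-gnd(I,a,z); return np.arctan2(q[1],q[0]).round(3)
print('w7 rails',ang(I7,(160,120),(228,350),.064),ang(I7,(406,60),(450,310),.064))
print('w7 wing edges',ang(I7,(296.2,215),(297.7,303.5),.12),ang(I7,(324.2,215),(322.3,303),.12))
f=lambda u,v:(220+u/3.2,150+v/3.2)
print('w8 wing edges',ang(I8,f(317,240),f(308,495),.12),ang(I8,f(405,240),f(390,495),.12))
g=lambda u,v:(235+u/2.6,165+v/2.6)
print('w5 wing edges',ang(I5,g(157,115),g(160,325),.12),ang(I5,g(228,115),g(226,325),.12))
c=lambda I,a,b:(gnd(I,a,.12)+gnd(I,b,.12))/2
print(c(I7,(297.7,303.5),(322.3,303)),c(I8,f(308,495),f(390,495)),c(I5,g(160,325),g(226,325)))
E
```

```text
w7 rails 1.769 1.83
w7 wing edges 1.58 1.563
w8 wing edges 1.58 1.577
w5 wing edges 0.255 0.251
[ 0.52766964 -0.14786802  0.12      ] [ 0.52595709 -0.14983279  0.12      ] [ 0.54917557 -0.17267491  0.12      ]
```

The clockwise end at about 0.04 is caught too, as the text predicts. Refitted angles give the wing at 0.253 at the start and 1.577 at rest in both later pictures. For a clean try I'll turn to just short of the counter-clockwise stop, release so the cap seats and centres itself, re-grip lightly, and lift.

Call:
apply_moves:
  deltas:
    - {"dx": 0,"dy": 0,"dz": 2,"wx": 0,"wy": -0.4,"wz": -3,"grip": 1}
    - {"dx": 0,"dy": 0,"dz": 0.7,"wx": 0,"wy": 0,"wz": -5,"grip": 1}
    - {"dx": 0,"dy": 0,"dz": 0.7,"wx": 0,"wy": 0,"wz": -5,"grip": 1}
    - {"dx": 0,"dy": 0,"dz": 0.7,"wx": 0,"wy": 0,"wz": -5,"grip": 1}
    - {"dx": 0,"dy": 0,"dz": 0.7,"wx": 0,"wy": 0,"wz": -5,"grip": 1}
    - {"dx": 0,"dy": 0,"dz": 0.7,"wx": 0,"wy": 0,"wz": -5,"grip": 1}
    - {"dx": 0,"dy": 0,"dz": 0.7,"wx": 0,"wy": 0,"wz": -5,"grip": 1}
    - {"dx": 0,"dy": 0,"dz": 0.7,"wx": 0,"wy": 0,"wz": -5,"grip": 1}
    - {"dx": 0,"dy": 0,"dz": 0.7,"wx": 0,"wy": 0,"wz": -5,"grip": 1}
    - {"dx": 0,"dy": 0,"dz": 0.7,"wx": 0,"wy": 0,"wz": -5,"grip": 1}
    - {"dx": 0,"dy": 0,"dz": 0.7,"wx": 0,"wy": 0,"wz": -5,"grip": 1}
    - {"dx": 0,"dy": 0,"dz": 0.7,"wx": 0,"wy": 0,"wz": -5,"grip": 1}
    - {"dx": 0,"dy": 0,"dz": 0.7,"wx": 0,"wy": 0,"wz": -5,"grip": 1}
    - {"dx": 0,"dy": 0,"dz": 0.7,"wx": 0,"wy": 0,"wz": -5,"grip": 1}
  grip_force: 60

```text
time: 30.07
tcp_pos: [0.5268, -0.1844, 0.0954]
tcp_rot: [-0.002, -0.596, 0.803, -0.004]
contact_force: [-2.2, -0.2, -1.1]
finger_gap: 0.0148
```

```bash
sed -i 's/\.5277,-\.1785,\.091/.529,-.1783,.091/' st.py; python3 st.py
```

```text
down in tool [-0.0088  0.0043  1.    ] yaw 1.2783 tgt [-6.5 -0.3  4.4] F [-2.2 -0.2 -1.1] M [-0.22  0.79  0.  ] tcp [ 0.5268 -0.1844  0.0954] gap 0.0148 q6 -0.322 30.0667
```

Call:
apply_moves:
  deltas:
    - {"dx": 0,"dy": 0,"dz": 0.7,"wx": -0.2,"wy": -0.5,"wz": -3,"grip": 1}
    - {"dx": 0,"dy": 0,"dz": 0.7,"wx": 0,"wy": 0,"wz": -3,"grip": 1}

```text
time: 30.23
tcp_pos: [0.5264, -0.185, 0.0954]
tcp_rot: [-0.001, -0.641, 0.768, -0.0]
contact_force: [-6.2, 3.7, 5.2]
finger_gap: 0.0141
```

```bash
python3 st.py
```

```text
down in tool [-1.1e-03 -6.0e-04  1.0e+00] yaw 1.3907 tgt [-7.1 -1.3  4.4] F [-6.2  3.7  5.2] M [ 1.23  2.57 -0.08] tcp [ 0.5264 -0.185   0.0954] gap 0.0141 q6 -0.195 30.2333
```

Call:
apply_moves:
  deltas:
    - {"dx": 0,"dy": 0,"dz": 0,"wx": 0,"wy": 0,"wz": 0,"grip": 0.3}
    - {"dx": -6,"dy": 0,"dz": 0,"wx": 0,"wy": 0,"wz": 0,"grip": 0.3}
    - {"dx": 0,"dy": 0,"dz": 0,"wx": 0,"wy": 0,"wz": 0,"grip": 0.3}
  grip_force: 40

```text
time: 30.48
tcp_pos: [0.5306, -0.1798, 0.098]
tcp_rot: [0.001, -0.641, 0.768, -0.003]
contact_force: [0.5, 0.1, 0.1]
finger_gap: 0.05
```

```bash
python3 st.py
```

```text
down in tool [-0.0018  0.0054  1.    ] yaw 1.3908 tgt [-1.2  1.9  6.9] F [0.5 0.1 0.1] M [-0.01 -0.   -0.01] tcp [ 0.5306 -0.1798  0.098 ] gap 0.05 q6 -0.207 30.4833
```

Call:
apply_moves:
  deltas:
    - {"dx": -1,"dy": 1.5,"dz": 3,"wx": -0.3,"wy": 0,"wz": 0,"grip": 0.3}
    - {"dx": 0,"dy": 0,"dz": 0,"wx": 0,"wy": 0,"wz": 0,"grip": 1}
    - {"dx": 0,"dy": 0,"dz": 0,"wx": 0,"wy": 0,"wz": 0,"grip": 1}
    - {"dx": 0,"dy": 0,"dz": 0,"wx": 0,"wy": 0,"wz": 0,"grip": 1}
    - {"dx": 0,"dy": 0,"dz": 0,"wx": 0,"wy": 0,"wz": 0,"grip": 1}
  grip_force: 40

```text
time: 30.9
tcp_pos: [0.5286, -0.1778, 0.0959]
tcp_rot: [-0.002, -0.64, 0.769, -0.0]
contact_force: [-5.5, 1.5, 6.0]
finger_gap: 0.0154
```

```bash
python3 st.py
```

```text
down in tool [-0.0024 -0.002   1.    ] yaw 1.3884 tgt [ 0.4 -0.5  4.9] F [-5.5  1.5  6. ] M [ 0.51  1.95 -0.17] tcp [ 0.5286 -0.1778  0.0959] gap 0.0154 q6 -0.212 30.9
```

Call:
apply_moves:
  deltas:
    - {"dx": 0.3,"dy": -0.8,"dz": -2,"wx": 0,"wy": 0,"wz": 0,"grip": 1}
    - {"dx": 0.3,"dy": -0.8,"dz": -2,"wx": 0,"wy": 0,"wz": 0,"grip": 1}

```text
time: 31.07
tcp_pos: [0.5283, -0.1785, 0.0992]
tcp_rot: [-0.003, -0.639, 0.769, 0.001]
contact_force: [-0.7, -0.3, -1.0]
finger_gap: 0.0154
```

```bash
python3 st.py
```

```text
down in tool [-0.0026 -0.0052  1.    ] yaw 1.3876 tgt [-0.3 -0.7  8.2] F [-0.7 -0.3 -1. ] M [ 0.15  0.3  -0.05] tcp [ 0.5283 -0.1785  0.0992] gap 0.0154 q6 -0.211 31.0667
```

It rose 3.3 mm with only −1 N. I'll keep lifting.

Call:
apply_moves:
  deltas:
    - {"dx": 0,"dy": -0.3,"dz": -2,"wx": 0.2,"wy": 0,"wz": 0,"grip": 1}
    - {"dx": 0,"dy": -0.3,"dz": -2,"wx": 0,"wy": 0,"wz": 0,"grip": 1}

```text
time: 31.23
tcp_pos: [0.5283, -0.1786, 0.1028]
tcp_rot: [-0.002, -0.639, 0.769, 0.0]
contact_force: [-1.0, 0.1, -3.0]
finger_gap: 0.0154
```

```bash
python3 st.py
```

```text
down in tool [-0.0026 -0.0031  1.    ] yaw 1.3868 tgt [-0.5 -0.7 11.8] F [-1.   0.1 -3. ] M [ 0.11  0.39 -0.05] tcp [ 0.5283 -0.1786  0.1028] gap 0.0154 q6 -0.212 31.2333
```

Call:
apply_moves:
  deltas:
    - {"dx": 0,"dy": -0.3,"dz": -4,"wx": 0.2,"wy": -0.1,"wz": 0,"grip": 1}
    - {"dx": 0,"dy": -0.3,"dz": -5,"wx": 0,"wy": 0,"wz": 0,"grip": 1}
    - {"dx": 0,"dy": -0.3,"dz": -5,"wx": 0,"wy": 0,"wz": 0,"grip": 1}
    - {"dx": 0,"dy": -0.3,"dz": -5,"wx": 0,"wy": 0,"wz": 0,"grip": 1}
    - {"dx": 0,"dy": -0.3,"dz": -5,"wx": 0,"wy": 0,"wz": 0,"grip": 1}
  grip_force: 60

```text
time: 31.65
tcp_pos: [0.5309, -0.1791, 0.1291]
tcp_rot: [0.0, -0.639, 0.769, -0.001]
contact_force: [0.2, -0.3, -0.6]
finger_gap: 0.0149
```

```bash
python3 st.py
```

```text
down in tool [-7.0e-04  2.3e-03  1.0e+00] yaw 1.3869 tgt [-0.5  2.1 38.1] F [ 0.2 -0.3 -0.6] M [-0.01  0.01  0.07] tcp [ 0.5309 -0.1791  0.1291] gap 0.0149 q6 -0.21 31.65
```

Call:
apply_moves:
  deltas:
    - {"dx": -0.5,"dy": 2,"dz": -8,"wx": -0.1,"wy": 0,"wz": 0,"grip": 1}
    - {"dx": 0,"dy": 0,"dz": -10,"wx": 0,"wy": 0,"wz": 0,"grip": 1}
    - {"dx": 0,"dy": 0,"dz": -10,"wx": 0,"wy": 0,"wz": 0,"grip": 1}
    - {"dx": 0,"dy": 0,"dz": -10,"wx": 0,"wy": 0,"wz": 0,"grip": 1}
    - {"dx": 0,"dy": 0,"dz": -10,"wx": 0,"wy": 0,"wz": 0,"grip": 1}
    - {"dx": 0,"dy": 0,"dz": -8,"wx": 0,"wy": 0,"wz": 0,"grip": 1}
    - {"dx": 0,"dy": 0,"dz": -6,"wx": 0,"wy": 0,"wz": 0,"grip": 1}
    - {"dx": 0,"dy": 0,"dz": 0,"wx": 0,"wy": 0,"wz": 0,"grip": 1}

```text
time: 32.32
tcp_pos: [0.5304, -0.1783, 0.2016]
tcp_rot: [0.002, -0.639, 0.769, -0.003]
contact_force: [-0.4, -0.7, -1.4]
finger_gap: 0.0146
```

```bash
python3 st.py
```

```text
down in tool [-3.0e-04  6.5e-03  1.0e+00] yaw 1.3876 tgt [  0.2   2.1 110.6] F [-0.4 -0.7 -1.4] M [ 0.   -0.06  0.01] tcp [ 0.5304 -0.1783  0.2016] gap 0.0146 q6 -0.211 32.3167
```

Call:
apply_moves:
  deltas:
    - {"dx": 0,"dy": 1.3,"dz": 5,"wx": -0.5,"wy": 0,"wz": 0,"grip": 1}
    - {"dx": 0,"dy": 0,"dz": 0,"wx": 0,"wy": 0,"wz": 0,"grip": 1}
    - {"dx": 0,"dy": 0,"dz": 0,"wx": 0,"wy": 0,"wz": 0,"grip": 1}
    - {"dx": 0,"dy": 0,"dz": 0,"wx": 0,"wy": 0,"wz": 0,"grip": 1}

```text
time: 32.65
tcp_pos: [0.5284, -0.1778, 0.1952]
tcp_rot: [-0.001, -0.639, 0.769, 0.002]
contact_force: [0.7, -1.0, -1.6]
finger_gap: 0.0147
```

```bash
python3 st.py; python3 - <<'E'
from h import *
im,k=snap('side'); find('side','cap',k,1); find('side','guard_grip',k,1)
i2,k2=snap('scene'); find('scene','cap',k2,1)
a=cv2.resize(im[130:300,240:460,::-1],(480,370)); b=cv2.resize(i2[150:400,0:320,::-1],(320,370))
cv2.imwrite('pics/end.png',np.hstack([a,b]))
# grip position by dark blobs vs start: expected home shift
def dark(im,x0,y0,x1,y1):
    g=im.max(2)[y0:y1,x0:x1]; v,u=np.nonzero(g<50); return u.mean()+x0,v.mean()+y0,len(u)
print(readout.state()['qvel'])
E
```

```text
down in tool [ 1.0e-04 -4.6e-03  1.0e+00] yaw 1.3872 tgt [  0.4  -1.2 104.2] F [ 0.7 -1.  -1.6] M [-0.01  0.04 -0.04] tcp [ 0.5284 -0.1778  0.1952] gap 0.0147 q6 -0.209 32.65
side cap 0.77 [ 0.532  -0.1635  0.1843] [352. 167.]
side guard_grip 0.81 [ 0.4948 -0.0093  0.1347] [369. 222.]
scene cap 0.95 [ 0.5345 -0.1781  0.1848] [131. 216.]
[-0.00081815 -0.00260037  0.00274748 -0.00059612 -0.00138205  0.00080504]
```

View pics/end.png

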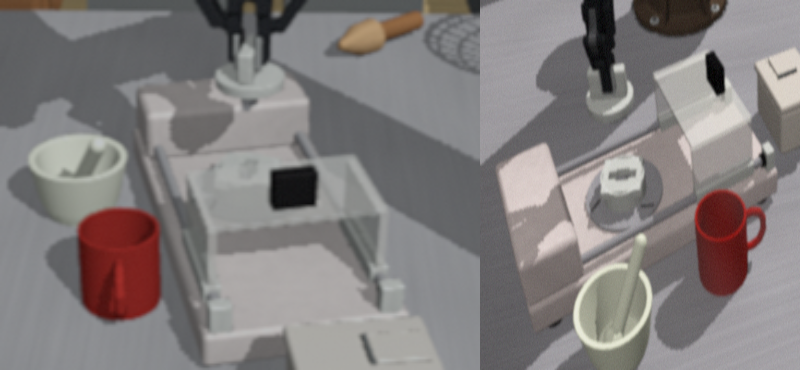

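The picture shows the cap held upright and clear above the open hub (side crop about (250,80)). The guard is against both end stops, and the mug, tub and mortar are where they stood. The arm is still, so I'll hand in.

```bash
python3 -c "
from workcell import job
print(job.hand_in())"
```

```text
the job is handed in; nothing more can be done
None
```

The job is done and handed in at about 33 s: the guard is home and the cap is off, held in the gripper above the hub.

- **Guard:** I slid it by its grip until it hit the end stops, where the wrist force rose to about 55 N. The last picture shows it still against both stops.
- **Cap:** Clockwise hit a stop after about 0.2–0.3 rad. It undoes counter-clockwise, with a stop about 1.17 rad from the start.
- **Final hold:** The lift is about 10 cm, within about 2 mm of being straight above the hub by my estimate. The tool is about 0.3° off upright, the arm is still, and the force reading is about the cap's own weight. The mug, tub and mortar show no sign of having moved.

**What went wrong on the way:**
- **Overdriven stop:** I drove the cap past its counter-clockwise stop several times, with up to about 2.3 Nm. It came to rest near 1.32 rad, beyond the range the task text gives.
- **Failed lifts:** About ten earlier lifts were caught at roughly 25–40 N. The one that worked came after turning to just short of the stop, releasing the cap so it could seat itself, and re-gripping gently.
- **Hub position:** My estimates of the hub centre differed by 2–4 mm between camera views. I used the position where the gripper settled on the seated cap.

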